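# Clip the guard cover on the bench shaker and jog it

## Robot

A 6-joint arm with a two-finger parallel gripper is mounted at the origin on a cart in front of the work surface, level with it; the furniture and walls round the work are solid. World frame = base frame: x ahead of the robot, y to its left, z up, the work surface at z = 0. Lengths are in m, angles in rad, forces in N, time in s.
With the tool pointing down it reaches from about 0.35 to 0.85 m from the base axis. Payload 8.1 kg.
Tool frame: the origin (TCP) lies at the very end of the fingers, on their centre line; the grasp point (between the pads) lies 19 mm behind it; z points along the fingers, y is the direction in which the jaws open and shut (so a half turn about z gives the same grasp; the last joint's range is limited). The gripper opens to 93 mm and grips with 3 to 60 N. Pads are 15 mm wide; open, the fingers measure 128 mm over their backs; the gripper's body (75 mm by 188 mm) begins 65 mm behind the grasp point.
Start: joints at [-1.335, 0.13, 1.488, -0, 1.523, -0.085], TCP at [0.189, -0.569, 0.219] pointing down, gripper open.
Joint ranges: [-2.96, 2.96], [-0.89, 2.26], [0.02, 2.5], [-1.34, 4.48], [0, 2.73], [-2.66, 2.66]. Speed limits (rad/s): [2.39, 2.39, 2.79, 3.14, 3.14, 3.14].

## Interface

Orientations are given as a rotation vector (axis times angle).
In Python, from plant import robot gives the robot as it stands.
- The arm moves only by the tool jog_arm, never from a script. Its argument "commands" is a list of rows, each a list of 3 entries, a list of its own where there are three numbers: the shift along the world's x, y, z scaled (see below), then the turn, a rotation vector about the world's x, y, z scaled (see below), then the closure, from -1 (fully open) to 1 (shut), so that 0 is half open. In form: [[[tx, ty, tz], [ax, ay, az], hand], ...]. A call has 1 to 10 rows; each row is the pose to reach, as a shift and turn from the pose measured when the call began, turning the shorter way round; what a row does not reach only later rows make up. The controller multiplies each number of a shift by 0.6 m and each number of a turn by 2 pi rad. A row lasts 1/8 s, in which the tool goes at most 62.5 mm and 10.7 degrees, less where a joint would pass 70% of its speed; a pose out of reach is approached as far as the arm can. A call with a number of a shift or a turn outside -1 to 1 is refused whole. A call with a gripper value outside its range is refused whole. The fingers move at their own pace and stop on an object; "newtons" is the grip in N (left out, the last holds). Time passes only in rows, so rows that repeat a pose let the fingers close. It gives the time, the measured TCP pose, the force and the opening at its end, in the units of the state.
- robot.read_state(): the state, without advancing time (a new reading comes with each control period).
- robot.read_camera(name): name is "scene" or "side" or "wrist"; returns a dict with "pixels" (400x640x3 uint8, red, green, blue), "fovy" (degrees; the focal length in pixels is half the picture's height over the tangent of half this angle, whatever the lens; pixels are square), "cx", "cy" (the principal point, pixels), "rvec" (rotation vector, rad) and "tvec" (3), from world to camera coordinates, as OpenCV has them; the wrist camera has in their place "tool_from_camera" (4x4, takes a point from camera to tool coordinates, whose origin is the TCP and whose axes are the flange's). Camera axes: x right, y down, z forward; pixel columns grow to the right and rows downward; lengths in m; the calibration is good to about 2 mm. The wrist camera is an equidistant fisheye: a pixel r from the principal point sees the ray r / f radians off the axis. A picture is of the moment at which its call begins: read the wrist's pose just before it. There is no depth.
- robot.close_job(): hands the job in, once; it reports no verdict.
Trained networks look in the newest picture that a camera, given by its name, has taken for a name from the list of things; names that differ only in an ending like _2 or _b are one class to them, and where a whole thing is asked for, a point or a joint stands for the part that bears it (a point fixed in the world has none). Each returns a list of dicts, best first, with "p" (0 to 1); they miss things now and then, are a little off and sometimes report something else, mostly with a low value. They report only what shows in the picture. A call takes as long as a camera call.
- robot.trace(camera, name): "pixels" (400x640 bool, what is visible of it) and "uv" ([column, row] in pixels, amid what is visible of it).
The state is a dict: "t": time; "q": joint angles; "dq": joint speeds; "joint_torque": joint torques, N m; "tool_pos": TCP position; "orientation": TCP orientation; "force": force on the tool from outside, world axes, zero at the start; "wrist_torque": the same for the moment, N m; "opening": finger opening in m.
Only numpy, scipy, OpenCV 4.12 (cv2) and the standard library are available. Lean on these libraries where they do the work, as an engineer would, in place of code of your own. Each camera call takes 0.05 s, during which the arm holds its last target.

## Task

Clip the loose guard cover onto the open top of the bench shaker, pressing it down until it is fully home under both spring clips. Only then lean the jog lever well over towards the shaker, never away from it, hold it over for about a second and let it spring back upright. Leave the cover clipped on and do not disturb the tin, roll, carton or cup standing around.

Things in the scene. Friction and masses are not known exactly. Their poses are not given: they have to be found in the camera images.
- shaker: White bench shaker fixed to the worktop, open on top: plinth 150 (x) x 130 (y) x 50 mm high with a narrower chamber 148 x 94 mm on it, whose flat rim 80 mm above the worktop is the cover's seat. Origin: centre of its underside; z up, x along its length. At each x end a low steel guide, 50 mm wide, 63 mm from the centre, flares outward up to 102 mm height.
- clip_nose (a point): Nose of the +y one of the shaker's two spring clips (the other mirrors it on the -y side), mid-length, 92 mm above the worktop. Clips are steel, 40 mm wide along x, flared outward up to 110 mm height. The noses stand 42 mm from the centre line and are pushed outward as the cover goes down past them, which takes about 10 N.
- shaker_seat (a point): Centre of the shaker's rim, 80 mm above the worktop, axes as the shaker's: when the guard cover is home its origin lies here and its x axis lies along the shaker's x (either way round).
- guard_cover: Loose guard cover, about 0.2 kg: aluminium plate 120 (x) x 90 (y) x 8 mm with an upright black grip bar on its middle, 16 mm thick (x), 64 mm long (y), top 45 mm above the plate's underside. Origin: centre of the underside; z up. Same after a half turn. Lies flat at the robot's right; the balance between it and the shaker is 170 mm high, its raised lid at the back 330 mm.
- jog_box: Grey jog control box fixed to the worktop, 90 (x) x 70 (y) x 43 mm high, beside the shaker (to its left or its right). Origin: centre of its underside; z up. A black lever stands on it; it swings only along the box's y axis, about a pivot along x, 45 mm above the worktop over the box's centre.
- jog_lever (a joint): Tilt of the jog lever in rad: 0 upright, positive towards the box's +y, negative towards its -y, stops at 0.65 either way. A spring (0.6 N m per rad, about 5 N at the grip for 0.5 rad) brings it back upright when let go.
- lever_grip (a point): Point on the axis of the lever's black round grip, 65 mm from the pivot (110 mm above the worktop when upright). The grip is 22 to 26 mm in diameter, from 38 to 88 mm above the pivot; below it the stem is 10 mm thick.
- sample_tin: Bystander: round grey metal tin, 71 mm wide, 68 mm high, loose. Origin: centre of its underside.
- label_roll: Bystander: white label roll standing on end, 60 mm wide, 50 mm high, loose. Origin: centre of its underside.
- carton: Bystander: small pale carton 51 x 90 x 45 mm high, loose. Origin: centre of its underside.
- sample_cup: Bystander: small open white cup, 47 mm wide, 39 mm high, loose. Origin: centre of its underside.

How it is judged:
On the way, in this order (a step that is already met when the one before it is completed fails the run):
1. the guard cover is fully home on the shaker's rim, under both clips (z of guard_cover in the frame of shaker_seat between -0.004 and 0.0025 m and horizontal distance between guard_cover and shaker_seat below 0.006 m and angle between the x axis of guard_cover and the x axis of shaker, either way round below 0.08 rad and angle between guard_cover's own z axis and vertical below 0.04 rad), for 0.2 s.
2. with the cover on, the lever is leaned over towards the shaker by more than 0.3 rad and held there for 0.6 s (all of step 1 and ((y of shaker in the frame of jog_box above 0 m and value of joint jog_lever above 0.3 rad) or (y of shaker in the frame of jog_box below 0 m and value of joint jog_lever below -0.3 rad))), for 0.6 s.
3. the lever is back upright (value of joint jog_lever between -0.08 and 0.08 rad), for 0.2 s.
At the end, for the whole second after the job is handed in: The guard cover is at rest, home on the shaker's rim (underside within 2.5 mm of the seat's height, centre within 6 mm, turned by less than 0.08 rad, tilted less than 0.04 rad), and the lever is upright within 0.08 rad (all of step 1 and all of step 3 and linear speed of guard_cover below 0.02 m/s); the robot touches nothing.
It fails at once if the lever is leaned over by more than 0.3 rad while the cover is not home ((value of joint jog_lever above 0.3 rad or value of joint jog_lever below -0.3 rad) and not (z of guard_cover in the frame of shaker_seat between -0.004 and 0.0025 m and horizontal distance between guard_cover and shaker_seat below 0.006 m and angle between the x axis of guard_cover and the x axis of shaker, either way round below 0.08 rad and angle between guard_cover's own z axis and vertical below 0.04 rad)).
It fails at once if the lever is leaned away from the shaker by more than 0.3 rad ((y of shaker in the frame of jog_box above 0 m and value of joint jog_lever below -0.3 rad) or (y of shaker in the frame of jog_box below 0 m and value of joint jog_lever above 0.3 rad)).
It fails at once if a bystander is shifted by more than 40 mm or tipped over (distance of any of sample_tin, label_roll, carton, sample_cup from where it was at the start of the episode above 0.04 m or angle between any of sample_tin, label_roll, carton, sample_cup's own z axis and vertical above 0.5 rad).
It also fails if it takes over 48 s, if anything falls off the work surface, if the arm or the gripper's body presses on something with over 40 N, if the wrist force passes 120 N, or if a joint passes its speed limit or range.

## Working session

There is one attempt and no reset: what is moved stays moved. The work goes in short steps, Python scripts to look and compute and a tool call to move; the robot and the scene stay as the last step left them, time stands still between calls to the robot, and variables do not carry over. Pictures are saved under pics/ and viewed, and the job is handed in when it is done.

Besides the shell and the picture viewer there is one more tool, called by a JSON object that holds its "method" and its "body". jog_arm: Moves the arm, as the interface text tells. Shifts and turns lie within -1 to 1; 1 stands for 0.6 m of shift or 2 pi rad of turn. Its arguments: {"type":"object","properties":{"commands":{"type":"array"},"newtons":{"type":"number"}},"required":["commands"]}

```bash
ls; mkdir -p pics; cat > h.py <<'E'
import numpy as np, cv2
from plant import robot
from scipy.spatial.transform import Rotation as R
def save(c,name,im=None):
    im=c['pixels'] if im is None else im
    cv2.imwrite('pics/'+name,im[:,:,::-1])
E
python3 - <<'E'
from h import *
print(robot.read_state())
for n in ['scene','side','wrist']:
    c=robot.read_camera(n); save(c,n+'0.png')
    np.savez('cam_'+n+'.npz',**c)
    print(n,{k:v for k,v in c.items() if k!='pixels'})
    for o in ['shaker','clip_nose','guard_cover','jog_box','jog_lever','lever_grip','sample_tin','label_roll','carton','sample_cup']:
        r=robot.trace(n,o)
        print(n,o,[(round(d['p'],2),np.round(d['uv']).tolist(),int(d['pixels'].sum())) for d in r[:3]])
print(robot.read_state()['t'])
E
```

```text
pics
{'t': 0.0, 'q': array([-1.33538056e+00,  1.31123735e-01,  1.48927792e+00, -8.07745549e-06,
        1.52300047e+00, -8.53554374e-02]), 'dq': array([ 0.00152048,  0.00035462,  0.0012832 ,  0.00151479, -0.00055651,
       -0.00166671]), 'joint_torque': array([-5.47922718e-04, -5.59856558e+01, -4.91753983e+01,  7.66737806e-02,
        3.55784199e-02, -1.49923981e-04]), 'tool_pos': array([ 0.18908967, -0.56882605,  0.21761055]), 'orientation': array([-3.09949202e+00, -5.01421345e-01,  2.25566900e-04]), 'force': array([0.3350227 , 0.56268359, 0.30169751]), 'wrist_torque': array([0.03879174, 0.01482974, 0.01677259]), 'opening': 0.09327301753187127}
scene {'fovy': 57.24565511609384, 'cx': 319.3148470010892, 'cy': 193.3474411899275, 'rvec': array([ 0.72721232, -2.57338596,  1.17282503]), 'tvec': array([0.46576786, 0.30800059, 0.90512006])}
scene shaker [(0.87, [309.0, 222.0], 2434)]
scene clip_nose [(0.62, [299.0, 224.0], 166)]
scene guard_cover [(0.78, [401.0, 164.0], 518)]
scene jog_box [(0.9, [280.0, 272.0], 1134)]
scene jog_lever [(0.58, [281.0, 251.0], 154)]
scene lever_grip [(0.45,
[... 909 characters left out ...]
 176.0], 440)]
side sample_cup [(0.66, [265.0, 267.0], 222)]
wrist {'fovy': 65.70646984690485, 'cx': 321.5915612876817, 'cy': 202.34170135480085, 'tool_from_camera': array([[ 8.77096056e-05, -9.70969313e-01, -2.39204065e-01,
         6.61236867e-02],
       [ 9.99999186e-01,  3.89666221e-04, -1.21504795e-03,
         3.78538829e-04],
       [ 1.27298402e-03, -2.39203764e-01,  9.70968557e-01,
        -1.66062102e-01],
       [ 0.00000000e+00,  0.00000000e+00,  0.00000000e+00,
         1.00000000e+00]])}
wrist shaker []
wrist clip_nose []
wrist guard_cover []
wrist jog_box []
wrist jog_lever []
wrist lever_grip []
wrist sample_tin []
wrist label_roll []
wrist carton []
wrist sample_cup []
1.65
```

View pics/scene0.png

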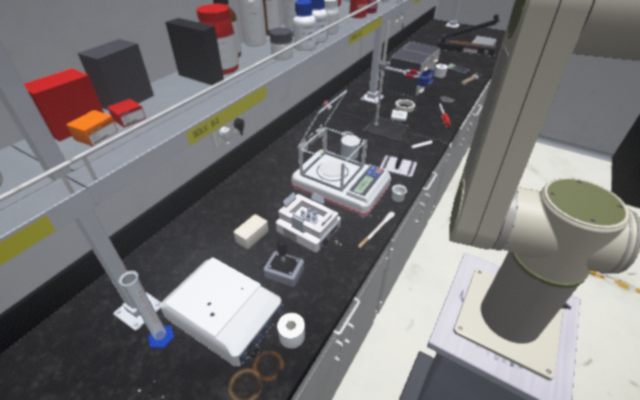

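View pics/side0.png

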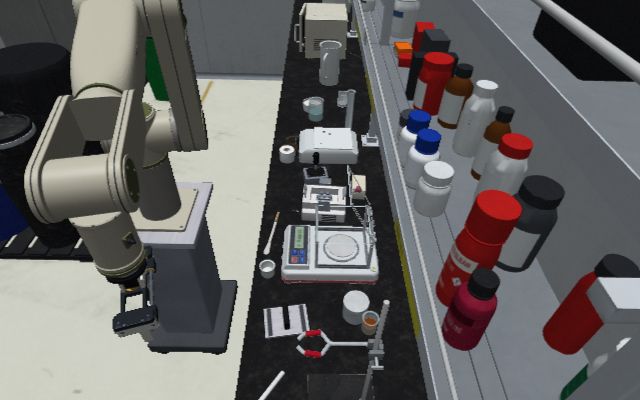

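View pics/wrist0.png

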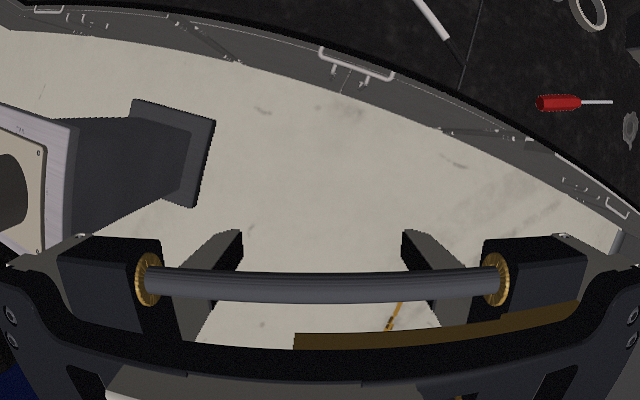

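```bash
cat >> h.py <<'E'
def load(n):
    d=dict(np.load(f'cam_{n}.npz')); return d
def K(c):
    f=200/np.tan(np.radians(c['fovy'])/2); return f
def ray(c,uv):
    f=K(c); Rm=R.from_rotvec(c['rvec']).as_matrix(); o=-Rm.T@c['tvec']
    d=Rm.T@np.array([(uv[0]-c['cx'])/f,(uv[1]-c['cy'])/f,1]); return o,d/np.linalg.norm(d)
def atz(c,uv,z):
    o,d=ray(c,uv); return o+d*(z-o[2])/d[2]
def proj(c,P):
    f=K(c); p=R.from_rotvec(c['rvec']).as_matrix()@np.asarray(P)+c['tvec']; return np.array([c['cx']+f*p[0]/p[2],c['cy']+f*p[1]/p[2]])
def tri(rays):
    A=np.zeros((3,3));b=np.zeros(3)
    for o,d in rays:
        M=np.eye(3)-np.outer(d,d);A+=M;b+=M@o
    x=np.linalg.solve(A,b); return x,[np.linalg.norm((np.eye(3)-np.outer(d,d))@(x-o)) for o,d in rays]
def wray(c,st,uv):
    f=K(c); v=np.array([uv[0]-c['cx'],uv[1]-c['cy']]); r=np.linalg.norm(v); th=r/f
    dc=np.array([*(np.sin(th)*v/max(r,1e-9)),np.cos(th)])
    T=c['tool_from_camera']; Rt=R.from_rotvec(st['orientation']).as_matrix()
    return Rt@T[:3,3]+st['tool_pos'], Rt@T[:3,:3]@dc
def wproj(c,st,P):
    T=c['tool_from_camera']; Rt=R.from_rotvec(st['orientation']).as_matrix()
    p=T[:3,:3].T@(Rt.T@(np.asarray(P)-st['tool_pos'])-T[:3,3]); th=np.arctan2(np.hypot(p[0],p[1]),p[2]); f=K(c)
    u=p[:2]/np.hypot(p[0],p[1]); return np.array([c['cx'],c['cy']])+f*th*u
E
python3 - <<'E'
from h import *
s,d=load('scene'),load('side')
for c in (s,d): print(ray(c,(320,200)))
for n,a,b in [('cover',(401,164),(284,322)),('tin',(349,148),(351,310)),('grip',(281,246),(314,159)),('roll',(291,326),(284,152)),('cup',(401,194),(265,267)),('shaker',(309,222),(322,202)),('box',(280,272),(312,175))]:
    print(n,tri([ray(s,a),ray(d,b)]))
E
```

```text
(array([0.14953969, 0.65435181, 0.82492908]), array([ 0.38333236, -0.63527861, -0.67043075]))
(array([ 0.5371311 , -1.043214  ,  1.00445231]), array([ 0.0211708 ,  0.74038993, -0.67184414]))
cover (array([ 0.46536257, -0.4497077 ,  0.00846168]), [np.float64(0.002210524287812855), np.float64(0.002210524287812778)])
tin (array([ 0.65940144, -0.41659707,  0.02643914]), [np.float64(0.006730503932633161), np.float64(0.0067305039326332845)])
grip (array([0.54807714, 0.17648162, 0.10729752]), [np.float64(0.004818510323681544), np.float64(0.004818510323681617)])
roll (array([0.42529343, 0.31362566, 0.03826795]), [np.float64(0.00507003855025329), np.float64(0.005070038550253445)])
cup (array([ 0.39642423, -0.27203243,  0.02319989]), [np.float64(0.002357867778957677), np.float64(0.0023578677789576194)])
shaker (array([0.57518651, 0.01078561, 0.03891051]), [np.float64(0.0005872835402440171), np.float64(0.0005872835402438934)])
box (array([0.54398141, 0.19256168, 0.01871205]), [np.float64(0.007258968917219509), np.float64(0.0072589689172196815)])
```

The scene camera shows the shaker at (309,222), the jog box in front-left of it at (284,268), the balance at (342,180) and the cover at (401,164). The side camera shows the cover at (284,322) with its bar roughly along world y. The wrist camera sees only the floor. I'll move over the cover next.

{"method": "jog_arm", "body": {"commands": [[[0.46, 0.2, 0.08], [0, 0, 0.2], -1], [[0.46, 0.2, 0.08], [0, 0, 0.2], -1], [[0.46, 0.2, 0.08], [0, 0, 0.2], -1], [[0.46, 0.2, 0.08], [0, 0, 0.2], -1], [[0.46, 0.2, 0.08], [0, 0, 0.2], -1], [[0.46, 0.2, 0.08], [0, 0, 0.2], -1], [[0.46, 0.2, 0.08], [0, 0, 0.2], -1], [[0.46, 0.2, 0.08], [0, 0, 0.2], -1], [[0.46, 0.2, 0.08], [0, 0, 0.2], -1]]}}

```text
t: 2.78
tool_pos: [0.4651, -0.4495, 0.2666]
orientation: [-2.218, -2.225, 0.0]
force: [-0.2, 0.6, 0.1]
opening: 0.0928
```

```bash
python3 - <<'E'
from h import *
st=robot.read_state(); c=robot.read_camera('wrist'); save(c,'wrist1.png')
np.savez('cam_wrist1.npz',**c); np.savez('st1.npz',**st)
print(st['t'],st['tool_pos'],st['orientation'],st['q'])
for o in ['guard_cover','sample_tin']:
    r=robot.trace('wrist',o)
    for d in r[:2]: print(o,d['p'],d['uv'],d['pixels'].sum())
    if r: np.save('m1_'+o+'.npy',r[0]['pixels'])
E
```

```text
2.775 [ 0.46507332 -0.44948774  0.26659535] [-2.21765402e+00 -2.22516756e+00  7.13045947e-06] [-8.47597646e-01  2.43220297e-01  1.27473267e+00 -7.02343869e-06
  1.62367821e+00 -8.50980344e-01]
guard_cover 0.94 [327.0, 169.4] 5494
sample_tin 0.75 [465.6, 155.1] 2732
```

View pics/wrist1.png

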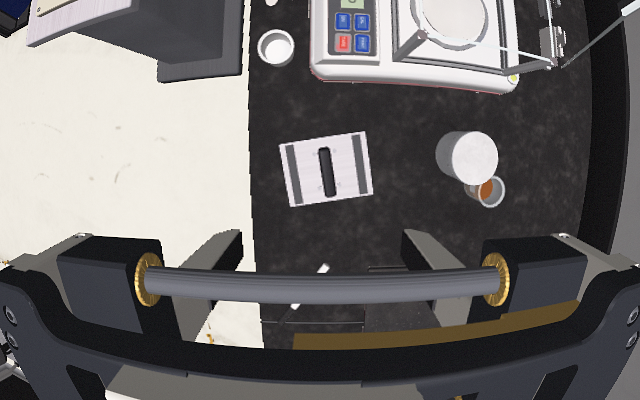

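```bash
python3 - <<'E'
from h import *
c=load('wrist1'); st=dict(np.load('st1.npz')); 
im=c['pixels']; m=np.load('m1_guard_cover.npy')
x0,y0,x1,y1=260,115,390,220
crop=cv2.resize(im[y0:y1,x0:x1],None,fx=6,fy=6,interpolation=cv2.INTER_CUBIC)
cs,_=cv2.findContours(m.astype(np.uint8),0,2); k=max(cs,key=cv2.contourArea)
cv2.drawContours(crop,[((k-[x0,y0])*6+3).astype(np.int32)],-1,(255,0,0),1)
save(None,'w1crop.png',crop)
print(wproj(c,st,[0.465,-0.45,0.0]))
def atzw(uv,z):
    o,d=wray(c,st,uv); return o+d*(z-o[2])/d[2]
P=np.array([atzw(p[0],0.008)[:2] for p in k]).astype(np.float32)
r=cv2.minAreaRect(P); print(r)
# bar pixels: dark in mask hull, middle
E
```

```text
[321.44595615 174.89674417]
((0.4721544086933136, -0.4403243362903595), (0.12057068943977356, 0.09155843406915665), 8.88247299194336)
```

View pics/w1crop.png

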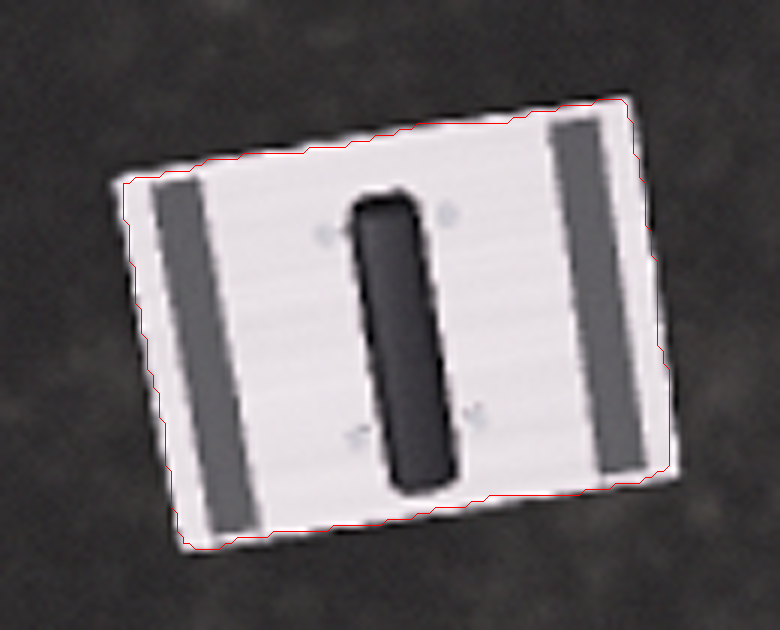

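The crop shows the cover clearly. Its corners are near crop pixels (115,180), (630,97), (680,478) and (185,550), and the bar runs from (385,195) to (423,490). I'll refine these and check the height.

```bash
python3 - <<'E'
from h import *
c=load('wrist1'); st=dict(np.load('st1.npz')); 
g=cv2.cvtColor(c['pixels'],cv2.COLOR_RGB2GRAY)
def atzw(uv,z):
    o,d=wray(c,st,uv); return o+d*(z-o[2])/d[2]
cr=np.array([(115,180),(630,97),(680,478),(185,550)],float)/6-0.42+[260,115]
cr2=cv2.cornerSubPix(g,cr.astype(np.float32).reshape(-1,1,2),(3,3),(-1,-1),(3,30,.01)).reshape(-1,2)
for q in (cr,cr2):
    P=np.array([atzw(p,0.008) for p in q]); print(P[:,:2].round(4).tolist(),P.mean(0),[np.linalg.norm(P[i]-P[(i+1)%4]).round(4) for i in range(4)],
     np.arctan2(*(P[1]-P[0])[[1,0]]),np.arctan2(*(P[2]-P[3])[[1,0]]))
# bar top
for z in (.045,):
  a,b=[atzw(np.array(p)/6-.42+[260,115],z) for p in [(385,195),(423,490)]]
  print(a,b,(a+b)/2,np.linalg.norm(a-b),np.arctan2((a-b)[1],(a-b)[0])-np.pi/2)
C=P.mean(0)
s,d=load('scene'),load('side')
for n,cc in (('scene',s),('side',d)):
    print(n,[proj(cc,[*p[:2],.008]).round(1).tolist() for p in P])
    u,v=proj(cc,C).astype(int); im=cc['pixels'][v-40:v+40,u-50:u+50]
    im=cv2.resize(im,None,fx=7,fy=7,interpolation=cv2.INTER_CUBIC)
    Q=np.array([(proj(cc,p)-[u-50,v-40]+.5)*7 for p in P]).astype(np.int32); cv2.polylines(im,[Q],True,(255,0,0),1); save(None,n+'_cov.png',im)
    u,v=proj(cc,[.575,.05,.06]).astype(int); im=cc['pixels'][v-65:v+75,u-70:u+70]; print(u,v)
    save(None,n+'_shk.png',cv2.resize(im,None,fx=4,fy=4,interpolation=cv2.INTER_CUBIC))
E
```

```text
[[0.4062, -0.4064], [0.5238, -0.3869], [0.538, -0.4759], [0.4211, -0.4938]] [ 0.47224747 -0.44074921  0.008     ] [np.float64(0.1192), np.float64(0.0901), np.float64(0.1183), np.float64(0.0886)] 0.1645367325265868 0.1523154629905606
[[0.4057, -0.4065], [0.5234, -0.3867], [0.5376, -0.4752], [0.4204, -0.4939]] [ 0.47176054 -0.44057673  0.008     ] [np.float64(0.1193), np.float64(0.0897), np.float64(0.1187), np.float64(0.0886)] 0.16681764604913948 0.1580225095160663
[ 0.46779189 -0.40788833  0.045     ] [ 0.47621151 -0.47077564  0.045     ] [ 0.4720017  -0.43933198  0.045     ] 0.0634484424115375 0.13309277660471475
scene [[411.4, 175.2], [379.2, 167.7], [385.3, 154.7], [416.0, 161.8]]
301 225
side [[263.2, 308.3], [304.8, 302.9], [309.2, 331.1], [265.3, 336.8]]
322 190
```

View pics/side_cov.png

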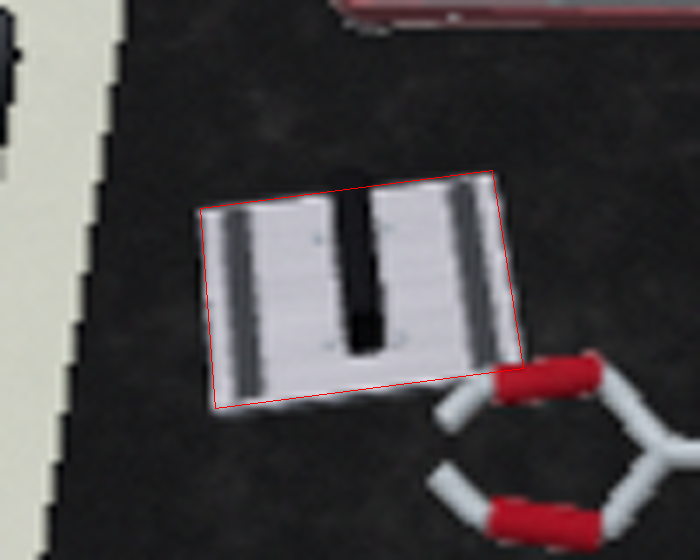

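View pics/scene_shk.png

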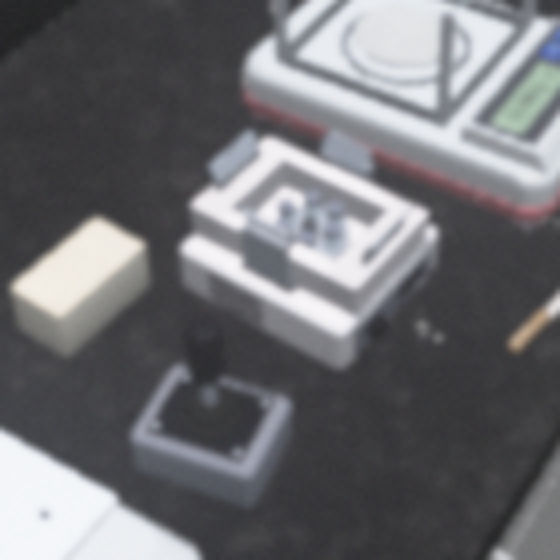

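View pics/side_shk.png

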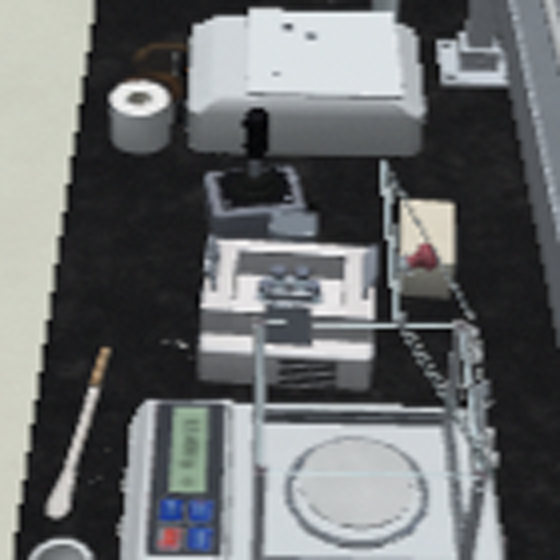

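```bash
python3 - <<'E'
from h import *
s,d=load('scene'),load('side')
# red pixels
for n,c,(x0,x1,y0,y1) in (('s',s,(380,450,55,100)),('d',d,(285,340,325,365))):
    p=c['pixels'][y0:y1,x0:x1].astype(int); m=(p[...,0]>120)&(p[...,1]<70)
    ys,xs=np.nonzero(m); print(n,len(xs),xs.mean()+x0,ys.mean()+y0,xs.min()+x0,xs.max()+x0,ys.min()+y0,ys.max()+y0)
    save(None,n+'_fork.png',cv2.resize(c['pixels'][y0-20:y1+20,x0-20:x1+20],None,fx=6,fy=6))
E
```

```text
s 29 411.44827586206895 72.86206896551724 406 416 70 76
d 141 312.70212765957444 343.4326241134752 305 320 330 356
```

View pics/s_fork.png

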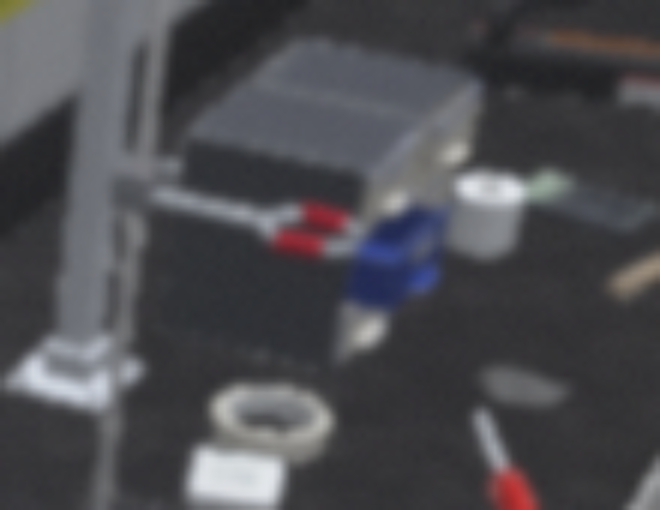

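```bash
python3 - <<'E'
from h import *
s,d=load('scene'),load('side')
print(tri([ray(s,(411.4,72.9)),ray(d,(312.7,343.4))]))
print(0.4719-0.4651,-0.440+0.4495)
# balance corners heights etc: side view base front corners
for uv in [(285,280),(377,280),(296,222),(373,222)]: print(atz(d,uv,0.02))
E
```

```text
(array([ 0.54462292, -0.65064204,  0.26983863]), [np.float64(2.340023423490272e-05), np.float64(2.340023423489815e-05)])
0.006799999999999973 0.009500000000000008
[ 0.46250225 -0.31634043  0.02      ]
[ 0.73812457 -0.31088098  0.02      ]
[ 0.48536901 -0.07292976  0.02      ]
[ 0.75080455 -0.06629777  0.02      ]
```

{"method": "jog_arm", "body": {"commands": [[[0.012, 0.016, -0.1], [0, 0, 0.0247], -0.2], [[0.012, 0.016, -0.2], [0, 0, 0.0247], -0.2], [[0.012, 0.016, -0.3], [0, 0, 0.0247], -0.2], [[0.012, 0.016, -0.36], [0, 0, 0.0247], -0.2], [[0.012, 0.016, -0.4], [0, 0, 0.0247], -0.2], [[0.012, 0.016, -0.424], [0, 0, 0.0247], -0.2], [[0.012, 0.016, -0.424], [0, 0, 0.0247], -0.2]], "newtons": 35}}

```text
t: 3.8
tool_pos: [0.4716, -0.4395, 0.0114]
orientation: [-2.036, -2.39, -0.0]
force: [0.4, 0.3, 0.1]
opening: 0.0554
```

```bash
python3 - <<'E'
from h import *
st=robot.read_state(); c=robot.read_camera('wrist'); save(c,'wrist2.png')
print(st['t'],st['tool_pos'],st['orientation'],st['force'],st['opening'])
E
```

```text
3.8 [ 0.47161189 -0.43948352  0.01135015] [-2.03646561e+00 -2.38977938e+00 -3.64950333e-04] [0.42784578 0.30149995 0.14422615] 0.055411803578504615
```

View pics/wrist2.png

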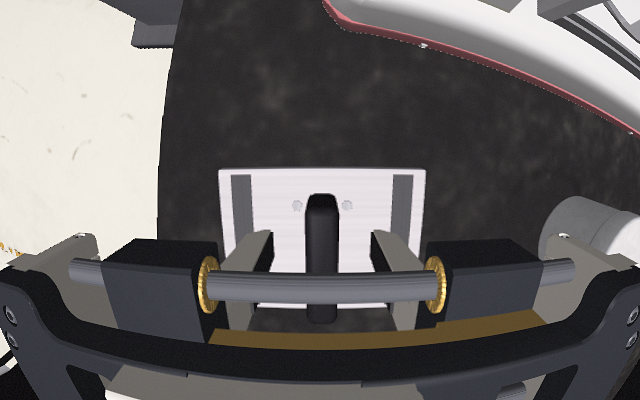

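The bar at (322,250) is centred and square between the fingers. Closing, then lifting straight up.

{"method": "jog_arm", "body": {"commands": [[[0, 0, 0], [0, 0, 0], 1], [[0, 0, 0], [0, 0, 0], 1], [[0, 0, 0], [0, 0, 0], 1], [[0, 0, 0], [0, 0, 0], 1], [[0, 0, 0.08], [0, 0, 0], 1], [[0, 0, 0.18], [0, 0, 0], 1], [[0, 0, 0.28], [0, 0, 0], 1], [[0, 0, 0.38], [0, 0, 0], 1], [[0, 0, 0.45], [0, 0, 0], 1]], "newtons": 35}}

```text
t: 4.97
tool_pos: [0.4725, -0.4404, 0.2859]
orientation: [2.036, 2.389, -0.001]
force: [0.5, -0.7, -2.7]
opening: 0.0156
```

```bash
python3 - <<'E'
from h import *
st=robot.read_state(); c=robot.read_camera('wrist'); save(c,'wrist3.png'); np.savez('cam_wrist3.npz',**c); np.savez('st3.npz',**st)
print(st['t'],st['tool_pos'],st['orientation'],st['force'],st['opening'])
r=robot.trace('wrist','guard_cover'); print(r[0]['p'],r[0]['uv']); np.save('m3.npy',r[0]['pixels'])
E
```

```text
4.975 [ 0.47254802 -0.44040555  0.28592633] [ 2.03558860e+00  2.38920088e+00 -5.27122747e-04] [ 0.51924101 -0.69087491 -2.72390557] 0.015578673407505251
0.85 [321.6, 208.1]
```

View pics/wrist3.png

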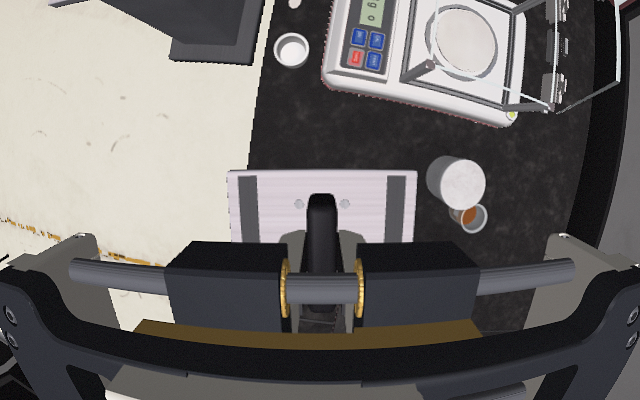

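Cover held with a 15.6 mm opening, matching the 16 mm bar. I'll raise it above lid height and carry it over, stopping short of the shaker to measure it.

{"method": "jog_arm", "body": {"commands": [[[0.01, 0.02, 0.08], [0, 0, 0], 1], [[0.03, 0.1, 0.16], [0, 0, -0.01], 1], [[0.06, 0.19, 0.16], [0, 0, -0.02], 1], [[0.09, 0.28, 0.16], [0, 0, -0.0247], 1], [[0.12, 0.37, 0.16], [0, 0, -0.0247], 1], [[0.14, 0.46, 0.16], [0, 0, -0.0247], 1], [[0.146, 0.52, 0.16], [0, 0, -0.0247], 1], [[0.146, 0.534, 0.16], [0, 0, -0.0247], 1], [[0.146, 0.534, 0.16], [0, 0, -0.0247], 1]]}}

```text
t: 6.2
tool_pos: [0.5613, -0.1214, 0.3843]
orientation: [2.21, 2.221, -0.005]
force: [0.0, -0.1, -3.5]
opening: 0.0156
```

```bash
python3 - <<'E'
from h import *
st=robot.read_state(); c=robot.read_camera('wrist'); save(c,'wrist4.png'); np.savez('cam_wrist4.npz',**c); np.savez('st4.npz',**st)
print(st['t'],st['tool_pos'],st['orientation'],st['q'],st['force'],st['opening'])
for o in ['shaker','clip_nose','jog_box','lever_grip','carton']:
    r=robot.trace('wrist',o)
    print(o,[(round(d['p'],2),np.round(d['uv']).tolist(),int(d['pixels'].sum())) for d in r[:3]])
    if r: np.save('m4_'+o+'.npy',r[0]['pixels'])
E
```

```text
6.2 [ 0.5612882  -0.12144464  0.38429131] [ 2.20972108  2.22096718 -0.0050726 ] [-0.29781917  0.04923311  1.27564006 -0.00708105  1.8106076  -0.30459853] [ 0.03713544 -0.12482931 -3.504018  ] 0.01563975633620066
shaker [(0.74, [329.0, 87.0], 7783), (0.55, [337.0, 51.0], 286)]
clip_nose [(0.77, [335.0, 51.0], 295), (0.37, [321.0, 208.0], 14059)]
jog_box [(0.72, [316.0, 8.0], 876)]
lever_grip []
carton [(0.95, [408.0, 30.0], 1796), (0.16, [338.0, 48.0], 311)]
```

View pics/wrist4.png

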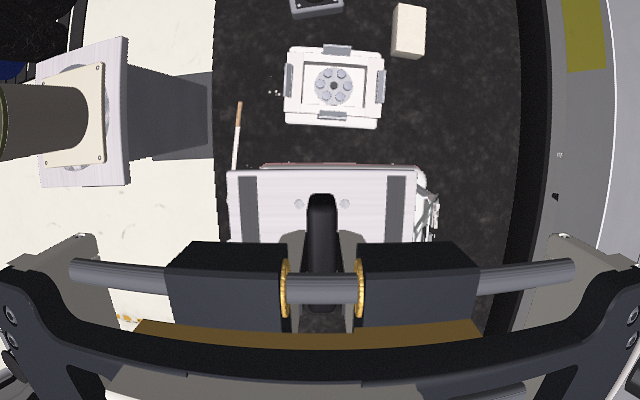

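Wrist view: the shaker is centred at about (334,87), clips at (337,50) and (333,115), guides at (288,80) and (380,87), and the carton is at (408,30). Taking a second view from nearer.

{"method": "jog_arm", "body": {"commands": [[[0.02, 0.06, 0], [0, 0, 0], 1], [[0.03, 0.11, 0], [0, 0, 0], 1], [[0.03, 0.11, 0], [0, 0, 0], 1], [[0.03, 0.11, 0], [0, 0, 0], 1]]}}

```text
t: 7.0
tool_pos: [0.5794, -0.0574, 0.3854]
orientation: [2.212, 2.217, -0.004]
force: [0.4, -0.3, -3.1]
opening: 0.0156
```

```bash
python3 - <<'E'
from h import *
st=robot.read_state(); c=robot.read_camera('wrist'); save(c,'wrist5.png'); np.savez('cam_wrist5.npz',**c); np.savez('st5.npz',**st)
print(st['t'],st['tool_pos'],st['orientation'])
for o in ['shaker','clip_nose','jog_box','lever_grip','carton']:
    r=robot.trace('wrist',o)
    print(o,[(round(d['p'],2),np.round(d['uv']).tolist(),int(d['pixels'].sum())) for d in r[:3]])
c4=load('wrist4')
for n,cc,(x0,y0) in (('z4',c4,(275,35)),('z5',c,(255,70))):
    save(None,n+'.png',cv2.resize(cc['pixels'][y0:y0+100,x0:x0+130],None,fx=6,fy=6,interpolation=cv2.INTER_CUBIC))
save(None,'z5b.png',cv2.resize(c['pixels'][0:90,250:350],None,fx=6,fy=6,interpolation=cv2.INTER_CUBIC))
E
```

```text
7.0 [ 0.57937099 -0.05737987  0.38544707] [ 2.21155303  2.21678465 -0.00418678]
shaker [(0.67, [320.0, 126.0], 7648)]
clip_nose [(0.5, [324.0, 92.0], 286)]
jog_box [(0.57, [304.0, 28.0], 2401)]
lever_grip [(0.61, [297.0, 10.0], 321)]
carton [(0.61, [400.0, 65.0], 1756)]
```

View pics/wrist5.png

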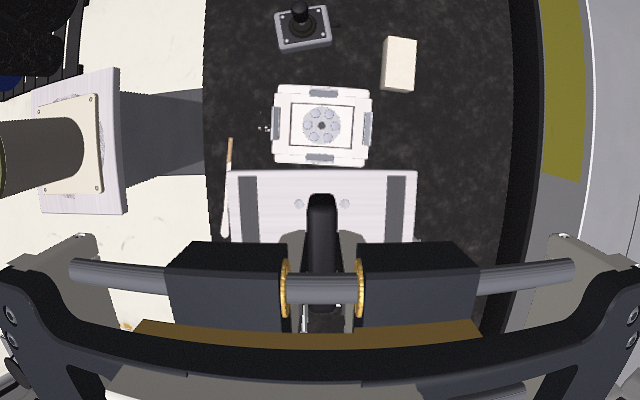

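View pics/z4.png

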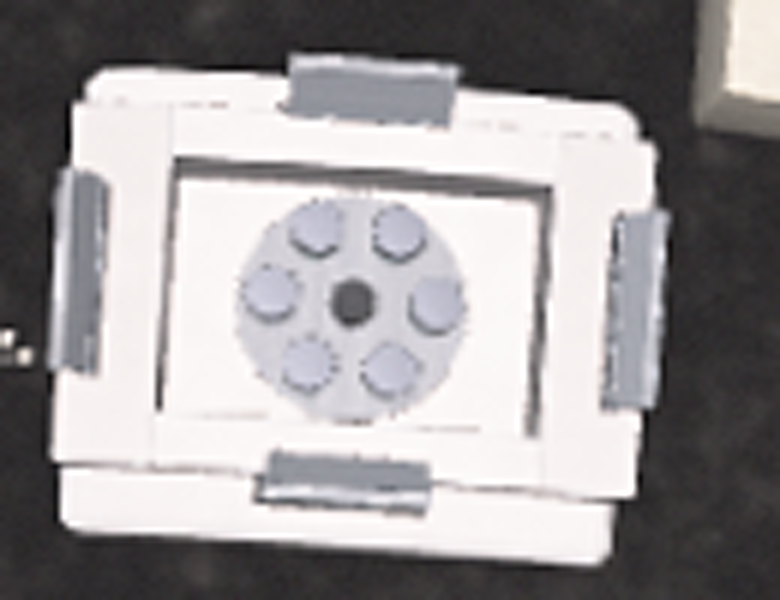

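View pics/z5.png

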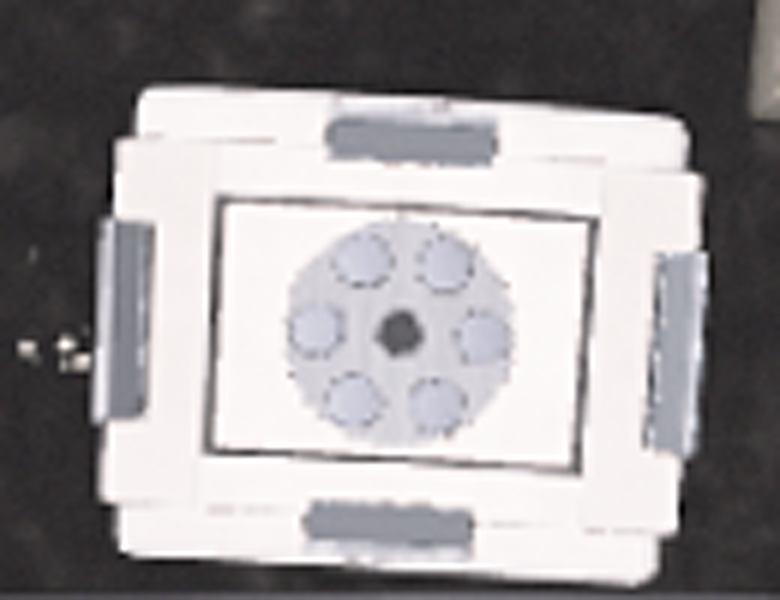

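View pics/z5b.png

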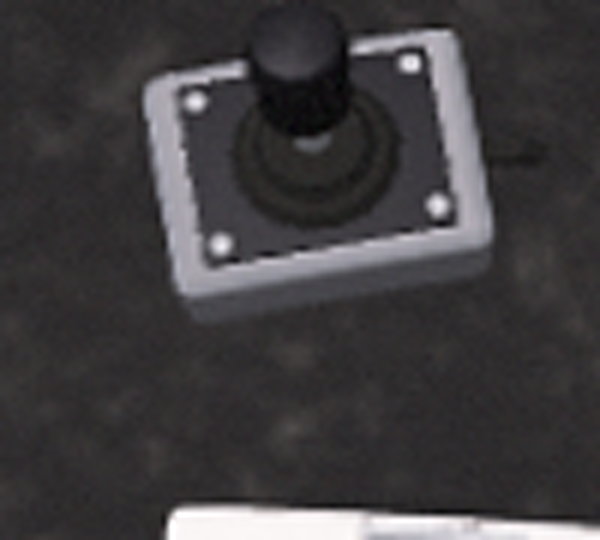

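```bash
cat > fit.py <<'E'
from h import *
from scipy.optimize import least_squares
c4,c5=load('wrist4'),load('wrist5'); s4,s5=dict(np.load('st4.npz')),dict(np.load('st5.npz'))
def px(l,o): return np.array(l,float)/6-.42+np.array(o)
a=px([(75,100),(655,145),(635,497),(55,460)],(275,35)); b=px([(117,138),(703,177),(675,533),(100,500)],(255,70))
L=np.array([(-.074,.047),(.074,.047),(.074,-.047),(-.074,-.047)])
def res(p,both=True):
    x,y,yaw,z=p; R2=np.array([[np.cos(yaw),-np.sin(yaw)],[np.sin(yaw),np.cos(yaw)]])
    e=[]
    for c,s,q in ((c4,s4,a),(c5,s5,b)):
        for l,u in zip(L,q): e+=list(wproj(c,s,[*(R2@l+[x,y]),z])-u)
    return np.array(e)
r=least_squares(res,[.57,.02,0,.08]); print('shaker',r.x,np.abs(r.fun).max(),r.fun.round(1))
# triangulated seats w/o size
for i in range(4): print(tri([wray(c4,s4,a[i]),wray(c5,s5,b[i])]))
print('hub',tri([wray(c4,s4,px([(353,303)],(275,35))[0]),wray(c5,s5,px([(401,334)],(255,70))[0])]))
# box screws z=.043
S=px([(195,101),(411,62),(439,205),(220,245)],(250,0)); 
P=[]
for u in S:
    o,d=wray(c5,s5,u); P.append(o+d*(.044-o[2])/d[2])
P=np.array(P); print('box',P.mean(0),np.arctan2(*(P[1]-P[0])[[1,0]]),np.arctan2(*(P[2]-P[3])[[1,0]]),np.linalg.norm(P[1]-P[0]),np.linalg.norm(P[2]-P[1]))
# grip top centre
o,d=wray(c5,s5,px([(298,42)],(250,0))[0]); print('griptop',o+d*(.133-o[2])/d[2])
sc,si=load('scene'),load('side')
# cover in tool frame, wrist3
c3,s3=load('wrist3'),dict(np.load('st3.npz'))
T=c3['tool_from_camera']
for u in [(229,171),(417,170)]:
    o,dd=wray(c3,dict(tool_pos=np.zeros(3),orientation=np.zeros(3)),u); t=(0.0033-o[2])/dd[2]; print('cov edge tool',o+t*dd)
o,dd=wray(c3,dict(tool_pos=np.zeros(3),orientation=np.zeros(3)),(321.5,193.5)); t=(0.0113-.045-o[2])/dd[2]; print('bar end',o+t*dd)
E
python3 fit.py
```

```text
shaker [ 0.58045276  0.01002089 -0.05760252  0.07644166] 0.8971678743594396 [ 0.   0.3  0.2 -0.1 -0.3  0.5 -0.6  0.1  0.4 -0.2 -0.1 -0.9  0.1  0.2
  0.3  0.1]
(array([0.50981308, 0.06007523, 0.08316167]), [np.float64(0.0001592944340039276), np.float64(0.00015929443400385194)])
(array([0.65565676, 0.05074275, 0.0837932 ]), [np.float64(0.00038851448203704945), np.float64(0.0003885144820368806)])
(array([ 0.65092016, -0.04039441,  0.08130039]), [np.float64(0.00018657593099835013), np.float64(0.00018657593099824)])
(array([ 0.50440305, -0.03243073,  0.07894605]), [np.float64(0.0006786784494619315), np.float64(0.0006786784494620398)])
hub (array([0.58052294, 0.00957636, 0.06108572]), [np.float64(0.00023683676303412404), np.float64(0.00023683676303408384)])
box [0.54902285 0.18025257 0.044     ] 0.17787487229087043 0.18108102910859875 0.060280184106741394 0.04439355966442419
griptop [0.54986652 0.17832497 0.133     ]
cov edge tool [ 0.04227647 -0.05222031  0.0033    ]
cov edge tool [0.04290658 0.05461204 0.0033    ]
bar end [ 0.03698859  0.00036291 -0.0337    ]
```

```bash
python3 - <<'E'
from h import *
c=load('wrist3'); z=dict(tool_pos=np.zeros(3),orientation=np.zeros(3))
for zz in (.0033,.0133,.0233): print(zz,[wproj(c,z,p).round(1).tolist() for p in [(.045,-.06,zz),(.045,.06,zz)]])
print([wproj(c,z,p).round(1).tolist() for p in [(.032,-.008,-.034),(.032,.008,-.034)]])
im2=cv2.imread('pics/wrist2.png');im3=cv2.imread('pics/wrist3.png');im5=cv2.imread('pics/wrist5.png')
o=np.hstack([cv2.resize(i[150:250,210:435],None,fx=3.5,fy=3.5) for i in (im2,)]); o=np.vstack([o,cv2.resize(im5[150:250,210:435],None,fx=3.5,fy=3.5)])[:, :800]
o=cv2.resize(o,None,fx=.84,fy=.84); cv2.imwrite('pics/cmp.png',o); print(o.shape)
E
```

```text
0.0033 [[216.0, 166.6], [426.0, 166.6]]
0.0133 [[221.4, 164.5], [420.7, 164.5]]
0.0233 [[226.3, 162.6], [415.9, 162.6]]
[[302.5, 204.7], [338.8, 204.7]]
(588, 662, 3)
```

View pics/cmp.png

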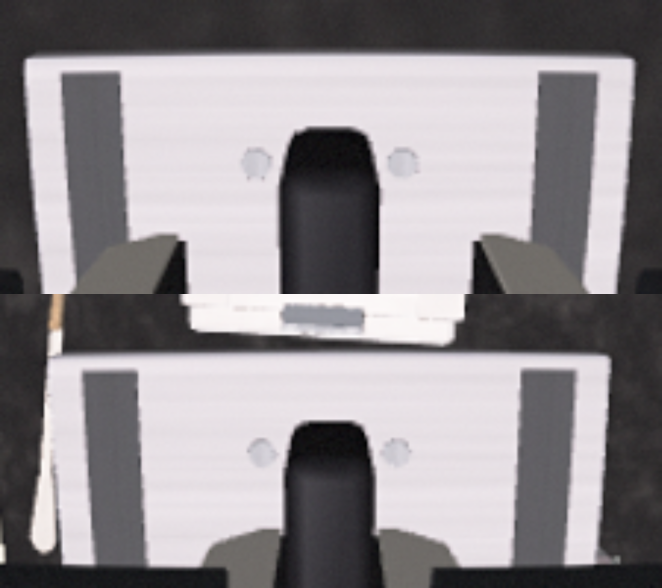

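```bash
cat > tilt.py <<'E'
from h import *
from scipy.optimize import least_squares
c=load('wrist3'); Z=dict(tool_pos=np.zeros(3),orientation=np.zeros(3))
def p2(l,dy=0): return (np.array(l,float)-[0,dy])/2.94-.33+[210,150]
A=p2([(25,58),(634,57),(62,73),(120,73),(540,73),(598,73),(257,163),(402,163)])
B=p2([(50,356),(610,356),(83,371),(137,371),(520,371),(576,371),(262,452),(397,452)],294)
M=[]
for u in A:
    o,d=wray(c,Z,u); M.append(o+d*(.0033-o[2])/d[2])
M=np.array(M); print(M.round(4))
def tr(p,X): return R.from_rotvec(p[:3]).apply(X)+p[3:]
f=lambda p: np.concatenate([wproj(c,Z,x)-u for x,u in zip(tr(p,M),B)])
r=least_squares(f,np.zeros(6)); print(r.x.round(4),np.abs(r.fun).max())
print('plate centre top now',tr(r.x,np.array([[0,0,.0033],[.045,0,.0033],[-.045,0,.0033],[0.032,0,-.0337]])).round(4))
J=r.jac; print(np.sqrt(np.diag(np.linalg.inv(J.T@J)))*.4)
E
python3 tilt.py
```

```text
[[ 0.0433 -0.0588  0.0033]
 [ 0.0436  0.0597  0.0033]
 [ 0.0402 -0.0513  0.0033]
 [ 0.0401 -0.0396  0.0033]
 [ 0.0401  0.0407  0.0033]
 [ 0.0403  0.0524  0.0033]
 [ 0.0223 -0.0135  0.0033]
 [ 0.0224  0.0144  0.0033]]
[-0.0094  0.0379 -0.0011 -0.0033 -0.0002  0.0174] 0.6954686278654094
plate centre top now [[-0.0032 -0.0001  0.0207]
 [ 0.0418 -0.0002  0.019 ]
 [-0.0481 -0.0001  0.0224]
 [ 0.0274 -0.0005 -0.0175]]
[0.01684032 0.03701555 0.00366714 0.00014759 0.00015765 0.00150097]
```

```bash
cat >> tilt.py <<'E'
g=lambda q: f(np.array([0,0,q[0],q[1],q[2],q[3]]))
r=least_squares(g,np.zeros(4)); print('level',r.x.round(4),np.abs(r.fun).max(),r.fun.round(1))
st=robot.read_state(); print(st['tool_pos'],st['force'],st['wrist_torque'],st['opening'])
for n in ('scene','side'):
    cc=robot.read_camera(n); np.savez('cam_'+n+'5.npz',**cc)
    print([ (round(x['p'],2),x['uv']) for x in robot.trace(n,'guard_cover')])
    u,v=proj(cc,st['tool_pos']).astype(int); im=cc['pixels'][v-50:v+50,u-65:u+65]; print(u,v)
    save(None,n+'5.png',cv2.resize(im,None,fx=6,fy=6,interpolation=cv2.INTER_CUBIC))
E
python3 tilt.py | tail -6
```

```text
-0.5  0.3]
[ 0.57930643 -0.05730507  0.38546636] [-1.09545264  1.28487398 -2.44505666] [-0.02452675 -0.10109359  0.03662247] 0.01570184124017987
[(0.62, [321.5, 116.7]), (0.48, [281.1, 246.6])]
320 107
[(0.89, [324.2, 137.9]), (0.51, [315.1, 157.4])]
327 128
```

View pics/scene5.png

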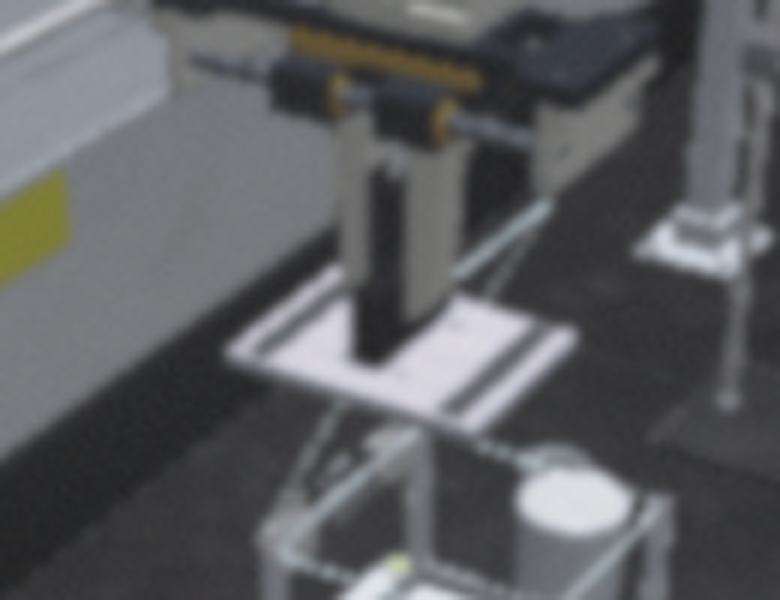

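View pics/side5.png

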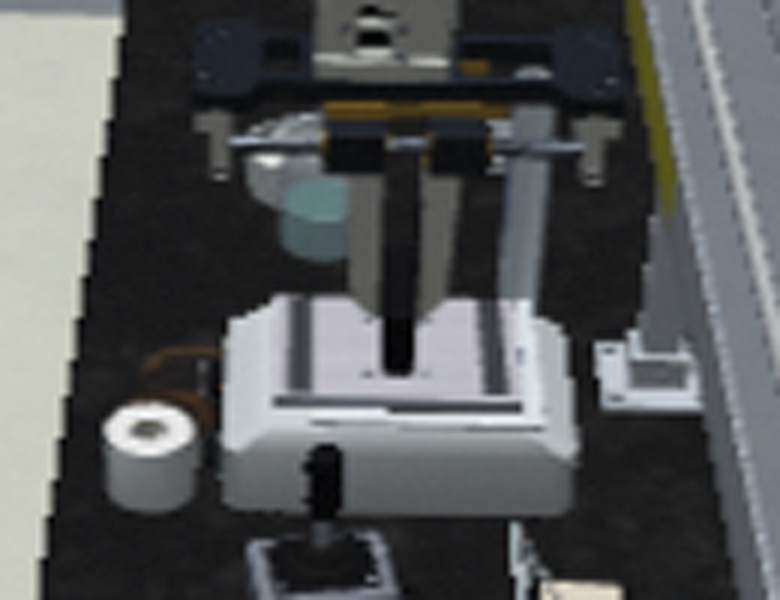

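```bash
python3 - <<'E'
from h import *
a,b=load('scene5'),load('side5'); st=robot.read_state()
pa=lambda u: np.array(u)/6-.42+[320-65,107-50]
pb=lambda u: np.array(u)/6-.42+[327-65,128-50]
Rt=R.from_rotvec(st['orientation']); P=[]
for n,s,d in [('--',(578,335),(273,398)),('-+',(470,430),(278,295)),('+-',(340,268),(525,405)),('++',(228,352),(528,298))]:
    x,e=tri([ray(a,pa(s)),ray(b,pb(d))]); P.append(x); print(n,x.round(4),np.round(e,4),Rt.inv().apply(x-st['tool_pos']).round(4))
C=np.mean(P,0); print(C,Rt.inv().apply(C-st['tool_pos']))
print('yaw err of tool',Rt.as_matrix()[:,1])
E
python3 - <<'E'
E
sed -n 1,30p tilt.py >/dev/null; sed '/^st=/,$d' tilt.py > t2.py; python3 t2.py | grep level
```

```text
-- [ 0.5206 -0.1082  0.3656] [0.0015 0.0015] [-0.0511 -0.059   0.0201]
-+ [ 0.5215 -0.0177  0.3648] [0.0012 0.0012] [ 0.0394 -0.0579  0.02  ]
+- [ 0.6392 -0.1075  0.3646] [0.0003 0.0003] [-0.0507  0.0595  0.0217]
++ [ 0.6427 -0.0194  0.3652] [0.0037 0.0037] [0.0374 0.0633 0.0203]
[ 0.58099301 -0.06323493  0.36503539] [-0.00624054  0.00147201  0.02053656]
yaw err of tool [0.99998177 0.00249755 0.00549711]
level [ 0.0006 -0.0032 -0.0001  0.0159] 0.6828926237474207 [-0.2  0.1 -0.4 -0.1  0.2 -0.2  0.1 -0.2  0.7 -0.1 -0.1 -0.2  0.2  0.3
```

The wrist fit and the triangulation from scene and side agree. The cover is held level, its plate top about 20 mm beyond the fingertips and its centre about 5 mm to −y of the TCP. The fingers closed late, so they grip high on the bar. I'll raise the grip force, align over the seat and descend to just above the clips.

{"method": "jog_arm", "body": {"commands": [[[0.0025, 0.08, 0], [0, 0, -0.0095], 1], [[0.0025, 0.12, -0.04], [0, 0, -0.0095], 1], [[0.0025, 0.12, -0.13], [0, 0, -0.0095], 1], [[0.0025, 0.12, -0.22], [0, 0, -0.0095], 1], [[0.0025, 0.12, -0.3], [0, 0, -0.0095], 1], [[0.0025, 0.12, -0.35], [0, 0, -0.0095], 1], [[0.0025, 0.12, -0.372], [0, 0, -0.0095], 1], [[0.0025, 0.12, -0.372], [0, 0, -0.0095], 1]], "newtons": 60}}

```text
t: 8.5
tool_pos: [0.5806, 0.0152, 0.162]
orientation: [2.277, 2.151, -0.005]
force: [0.4, 0.2, -2.5]
opening: 0.0152
```

```bash
python3 - <<'E'
from h import *
st=robot.read_state(); print(st['t'],st['tool_pos'],st['orientation'],st['force'],st['opening'],R.from_rotvec(st['orientation']).as_matrix()[:,1])
for n in ('scene','side','wrist'):
    c=robot.read_camera(n); np.savez('cam_'+n+'6.npz',**c)
    if n=='wrist': save(c,'wrist6.png'); continue
    u,v=proj(c,[.58,.01,.1]).astype(int); im=c['pixels'][v-50:v+50,u-65:u+65]; print(u,v)
    save(None,n+'6.png',cv2.resize(im,None,fx=6,fy=6,interpolation=cv2.INTER_CUBIC))
E
```

```text
8.5 [0.58061806 0.01517645 0.16200441] [ 2.27745572  2.1506193  -0.0051409 ] [ 0.35243022  0.21147962 -2.51805854] 0.015150457056964103 [ 0.99835176 -0.05722068  0.00442249]
307 206
324 189
```

View pics/scene6.png

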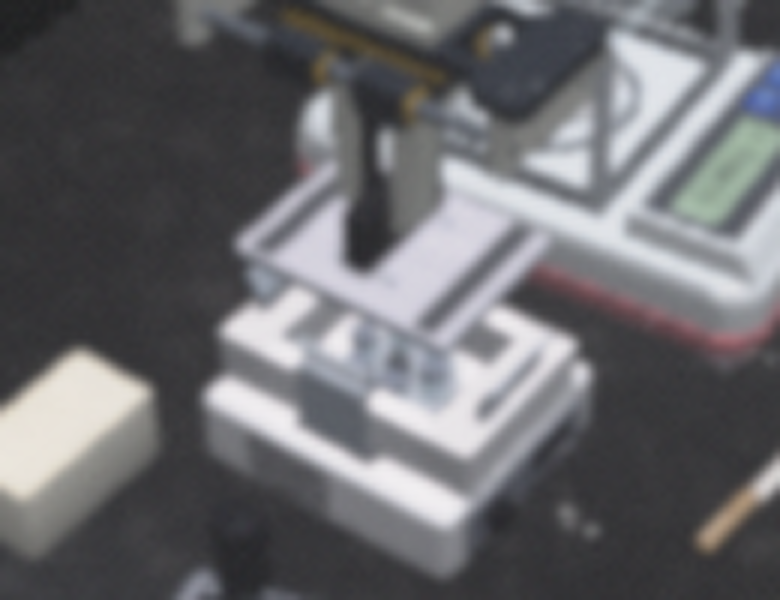

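View pics/side6.png

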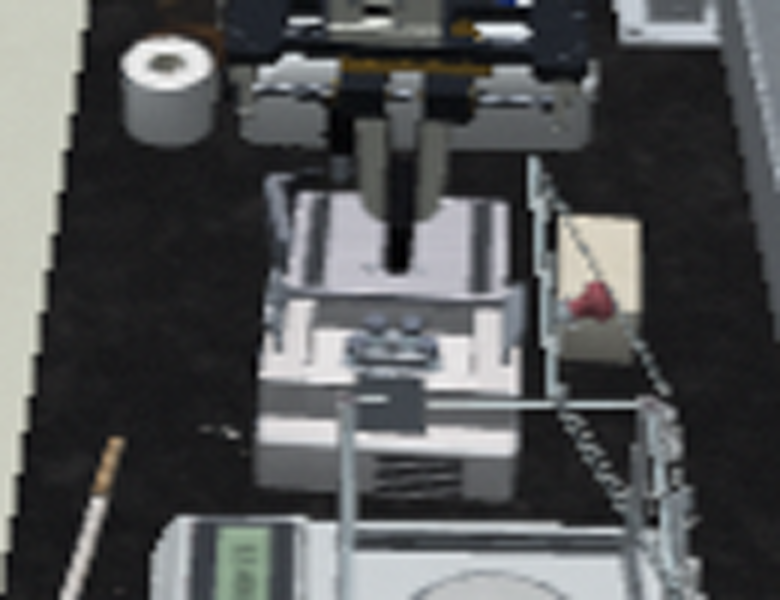

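View pics/wrist6.png

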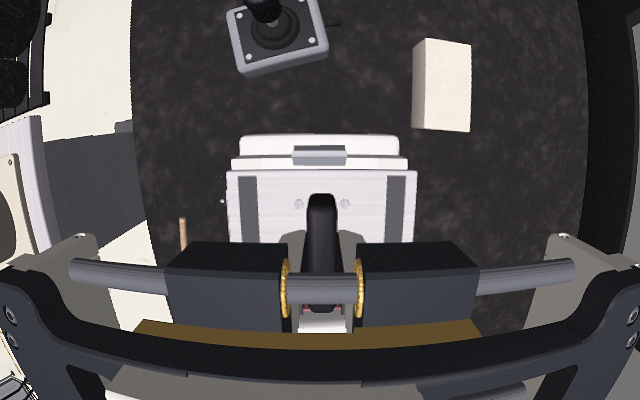

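```bash
python3 - <<'E'
from h import *
c=load('wrist6'); st=robot.read_state(); c_=np.cos(-.0576); s_=np.sin(-.0576)
im=cv2.resize(c['pixels'][110:200,200:440],None,fx=3.3,fy=3.3,interpolation=cv2.INTER_CUBIC)
def pt(x,y,z,col):
    P=[.5805+c_*x-s_*y,.0098+s_*x+c_*y,z]; u=wproj(c,st,P); print((x,y,z),u.round(1)); q=((u-[200,110]+.5)*3.3).astype(int); cv2.circle(im,tuple(int(i) for i in q),3,col,-1)
for x in (-.074,.074): pt(x,.047,.08,(255,0,0)); pt(x*75/74,.065,.05,(0,255,0))
for x in (-.02,.02): pt(x,.042,.092,(0,0,255))
save(None,'ov6.png',im)
E
```

```text
(-0.074, 0.047, 0.08) [229.6 158. ]
(-0.075, 0.065, 0.05) [237.  135.1]
(0.074, 0.047, 0.08) [407.7 157.7]
(0.075, 0.065, 0.05) [400.4 134.9]
(-0.02, 0.042, 0.092) [292.7 164.7]
(0.02, 0.042, 0.092) [344.4 164.6]
```

View pics/ov6.png

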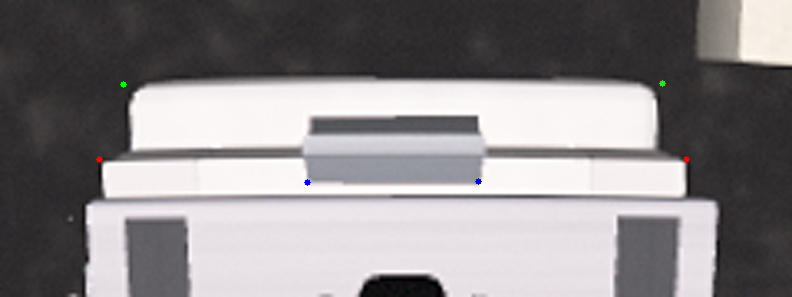

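The overlay agrees to within 1 mm: predicted rim corners at red (99,159) and (687,159), clip noses at blue (307,182) and (478,182), all on the real edges. Lowering onto the clips.

{"method": "jog_arm", "body": {"commands": [[[0, 0, -0.025], [0, 0, 0], 1], [[0, 0, -0.04], [0, 0, 0], 1], [[0, 0, -0.05], [0, 0, 0], 1], [[0, 0, -0.057], [0, 0, 0], 1], [[0, 0, -0.064], [0, 0, 0], 1], [[0, 0, -0.064], [0, 0, 0], 1]]}}

```text
t: 9.4
tool_pos: [0.5821, 0.015, 0.1258]
orientation: [2.275, 2.148, -0.001]
force: [0.0, -0.3, -2.4]
opening: 0.0153
```

```bash
python3 - <<'E'
from h import *
st=robot.read_state(); print(st['t'],st['tool_pos'],st['force'],st['wrist_torque'],st['opening'])
for n in ('scene','side','wrist'):
    c=robot.read_camera(n); np.savez('cam_'+n+'7.npz',**c)
    if n=='wrist': save(c,'wrist7.png'); continue
    u,v=proj(c,[.58,.01,.1]).astype(int); im=c['pixels'][v-50:v+50,u-65:u+65]
    save(None,n+'7.png',cv2.resize(im,None,fx=6,fy=6,interpolation=cv2.INTER_CUBIC))
E
```

```text
9.4 [0.58212256 0.01496574 0.12584801] [ 0.04946931 -0.28348331 -2.40980619] [-1.30881619e-01 -8.20446826e-02  4.33825026e-05] 0.015311257238046163
```

View pics/scene7.png

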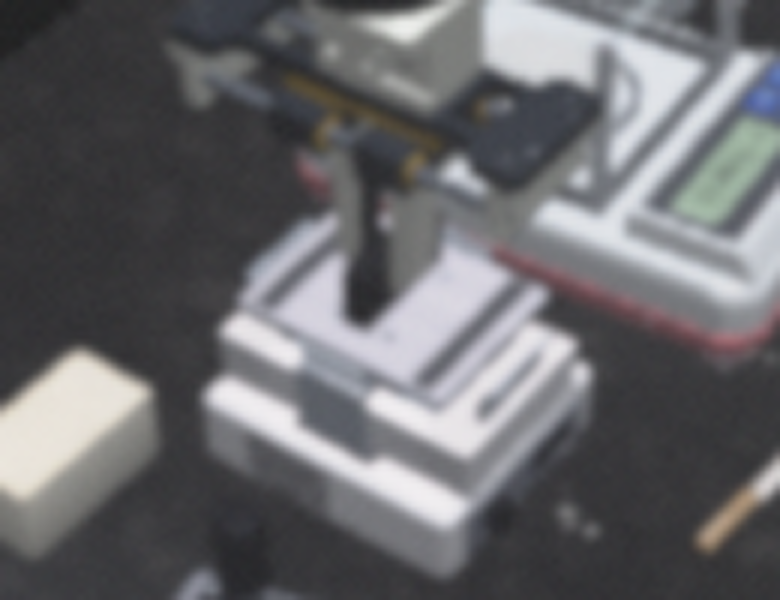

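View pics/wrist7.png

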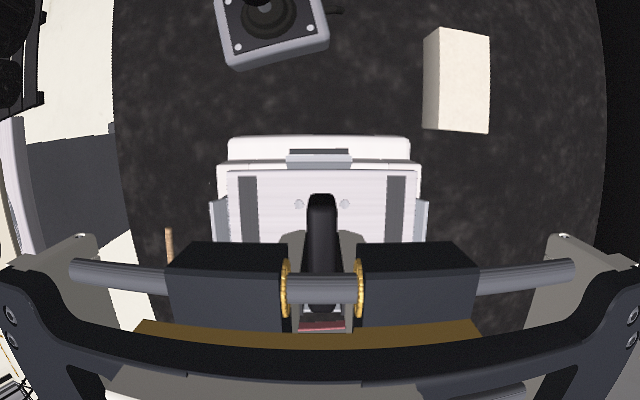

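{"method": "jog_arm", "body": {"commands": [[[-0.002, 0, -0.006], [0, 0, 0], 1], [[-0.002, 0, -0.012], [0, 0, 0], 1], [[-0.002, 0, -0.018], [0, 0, 0], 1], [[-0.002, 0, -0.024], [0, 0, 0], 1], [[-0.002, 0, -0.028], [0, 0, 0], 1], [[-0.002, 0, -0.028], [0, 0, 0], 1]]}}

```text
t: 10.3
tool_pos: [0.5802, 0.0154, 0.1083]
orientation: [2.276, 2.15, -0.002]
force: [-0.2, 0.2, -6.8]
opening: 0.0158
```

```bash
cat > look.py <<'E'
import sys
from h import *
k=sys.argv[1]
st=robot.read_state(); print(st['t'],st['tool_pos'],R.from_rotvec(st['orientation']).as_matrix()[:,1].round(4),st['force'],st['wrist_torque'],st['opening'])
for n in ('scene','side','wrist'):
    c=robot.read_camera(n); np.savez('cam_'+n+k+'.npz',**c)
    if n=='wrist': save(c,'wrist%s.png'%k); np.savez('st%s.npz'%k,**st); continue
    u,v=proj(c,[.58,.01,.1]).astype(int); im=c['pixels'][v-50:v+50,u-65:u+65]
    save(None,n+k+'.png',cv2.resize(im,None,fx=6,fy=6,interpolation=cv2.INTER_CUBIC))
E
python3 look.py 8
```

```text
10.3 [0.58020236 0.01544076 0.10825091] [ 0.9983 -0.0571  0.0068] [-0.1650336   0.24691721 -6.77537607] [ 0.18998262 -0.0674     -0.0430948 ] 0.01581349642270846
```

View pics/scene8.png

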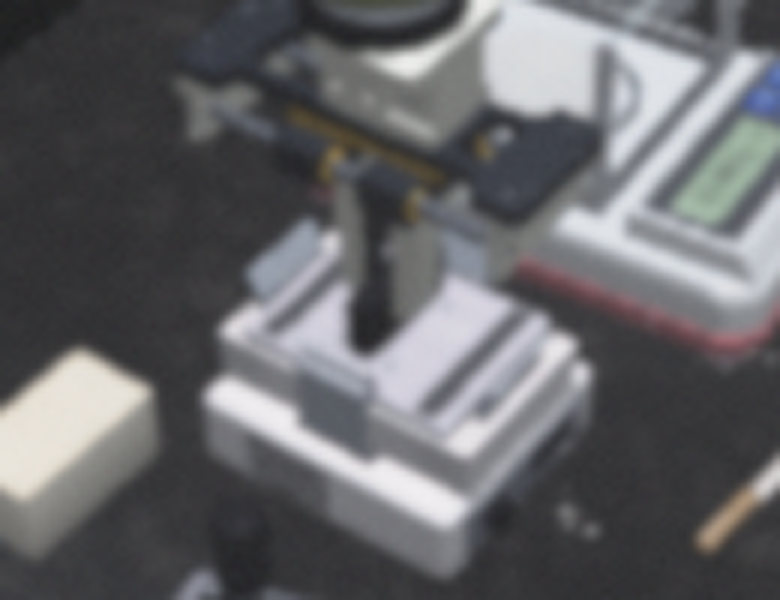

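View pics/wrist8.png

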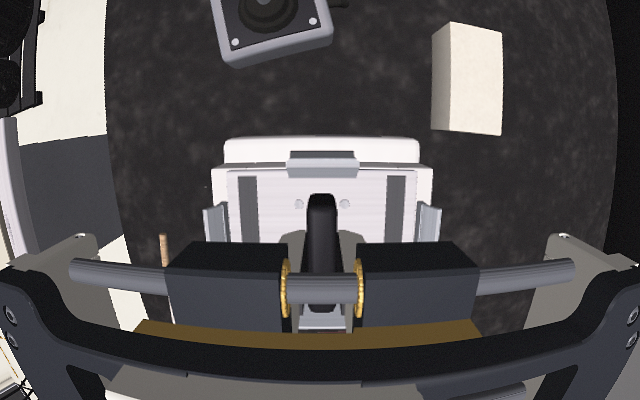

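View pics/side8.png

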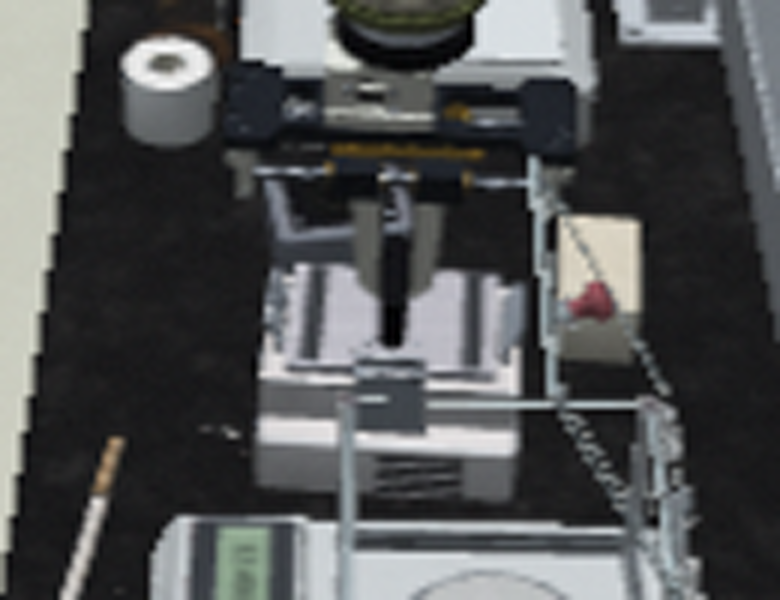

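Force is −6.8 N, with about −2.5 N of that the cover's weight, so the clips are already pulling the cover down. Pressing on until the rim pushes back.

{"method": "jog_arm", "body": {"commands": [[[0, 0, -0.004], [0, 0, 0], 1], [[0, 0, -0.006], [0, 0, 0], 1], [[0, 0, -0.008], [0, 0, 0], 1], [[0, 0, -0.008], [0, 0, 0], 1]]}}

```text
t: 10.95
tool_pos: [0.5812, 0.0152, 0.1067]
orientation: [2.275, 2.148, 0.0]
force: [-7.7, -0.9, 13.9]
opening: 0.0157
```

```bash
python3 look.py 9
```

```text
10.95 [0.58121047 0.01519295 0.10665321] [ 0.9983 -0.0571  0.0093] [-7.68540927 -0.94708814 13.85721885] [0.36835051 1.61952361 0.08412958] 0.015746218878229887
```

View pics/scene9.png

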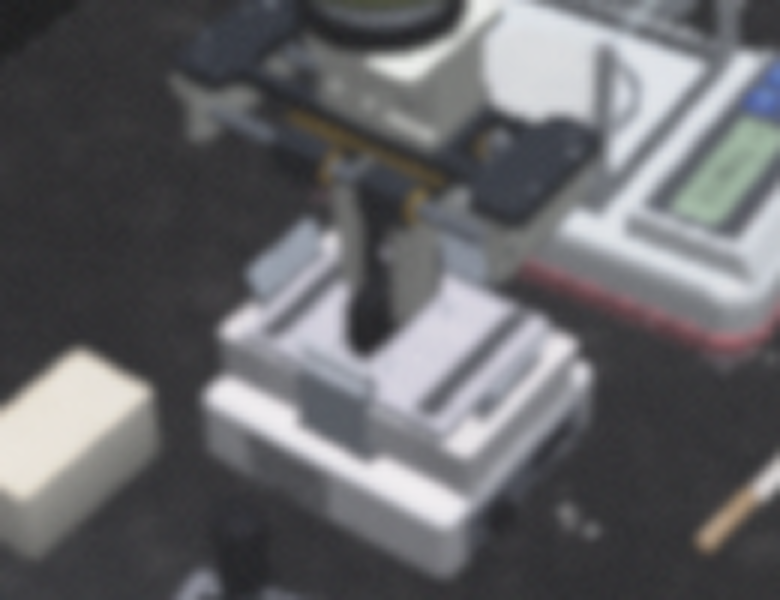

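The rim pushes back with 14 N and the height has stopped changing, so the cover is seated. Releasing and backing straight up.

{"method": "jog_arm", "body": {"commands": [[[0, 0, 0], [0, 0, 0], -0.2], [[0, 0, 0], [0, 0, 0], -0.2], [[0, 0, 0], [0, 0, 0], -0.2], [[0, 0, 0], [0, 0, 0], -0.2], [[0, 0, 0.03], [0, 0, 0], -0.2], [[0, 0, 0.1], [0, 0, 0], -0.2], [[0, 0, 0.16], [0, 0, 0], -0.2], [[0, 0, 0.2], [0, 0, 0], -0.2], [[0, 0, 0.2], [0, 0, 0], -0.2]]}}

```text
t: 12.22
tool_pos: [0.583, 0.0151, 0.2306]
orientation: [2.272, 2.145, 0.007]
force: [-0.6, -0.2, -0.4]
opening: 0.0558
```

```bash
python3 look.py 10
```

```text
12.225 [0.58299138 0.01510798 0.23055383] [ 0.9983 -0.0571  0.0154] [-0.61678455 -0.19494898 -0.41637438] [-0.05882747 -0.07148577 -0.0345861 ] 0.05583284771824123
```

View pics/scene10.png

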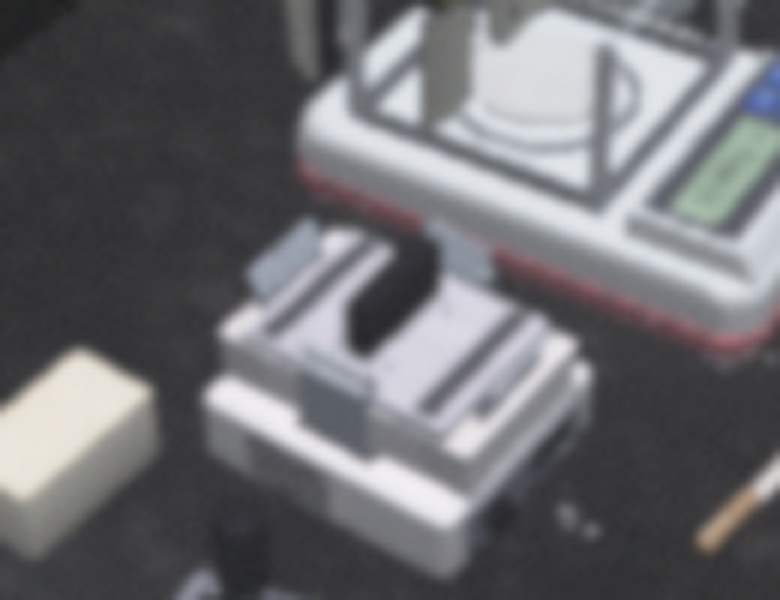

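View pics/side10.png

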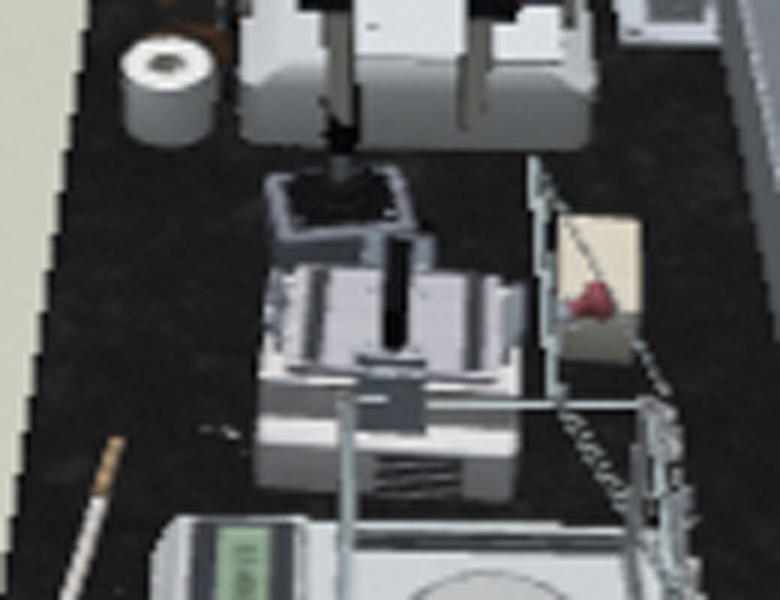

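View pics/wrist10.png

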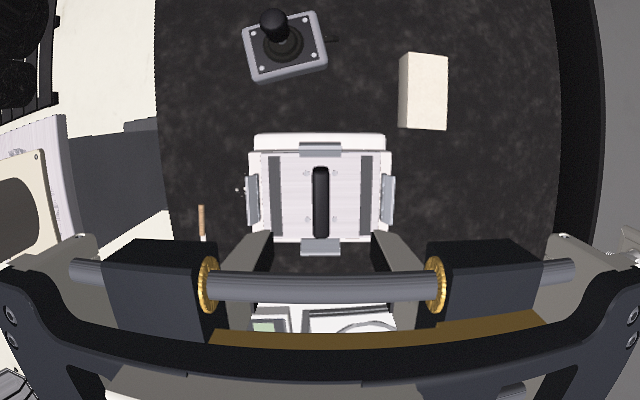

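Cover released. All three views show it lying flat between the guides, with the clip noses over its edges. Checking its pose numerically, and the lever.

```bash
python3 - <<'E'
from h import *
c=load('wrist10'); st=dict(np.load('st10.npz'))
ca,sa=np.cos(-.0576),np.sin(-.0576)
W=lambda x,y,z:[.5805+ca*x-sa*y,.0098+sa*x+ca*y,z]
sc,si=load('scene10'),load('side10')
ims=[]
for n,cc,pf,(x0,y0,w,h) in (('w',c,lambda P:wproj(c,st,P),(235,120,175,145)),('s',sc,lambda P:proj(sc,P),(260,175,90,75)),('d',si,lambda P:proj(si,P),(285,165,75,65))):
    k=4.5 if n=='w' else 8
    im=cv2.resize(cc['pixels'][y0:y0+h,x0:x0+w],None,fx=k,fy=k,interpolation=cv2.INTER_CUBIC)
    for z,col in ((.088,(255,0,0)),(.093,(0,200,0))):
        Q=np.array([(pf(W(x,y,z))-[x0,y0]+.5)*k for x,y in [(-.06,-.045),(.06,-.045),(.06,.045),(-.06,.045)]]).astype(np.int32)
        cv2.polylines(im,[Q],True,col,1)
    Q=np.array([(pf(W(x,y,.125))-[x0,y0]+.5)*k for x,y in [(-.008,-.032),(.008,-.032),(.008,.032),(-.008,.032)]]).astype(np.int32)
    cv2.polylines(im,[Q],True,(0,0,255),1)
    save(None,'ov10%s.png'%n,im)
save(None,'box10.png',cv2.resize(c['pixels'][0:95,230:340],None,fx=6,fy=6,interpolation=cv2.INTER_CUBIC))
E
```

```text
(no output)
```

View pics/ov10w.png

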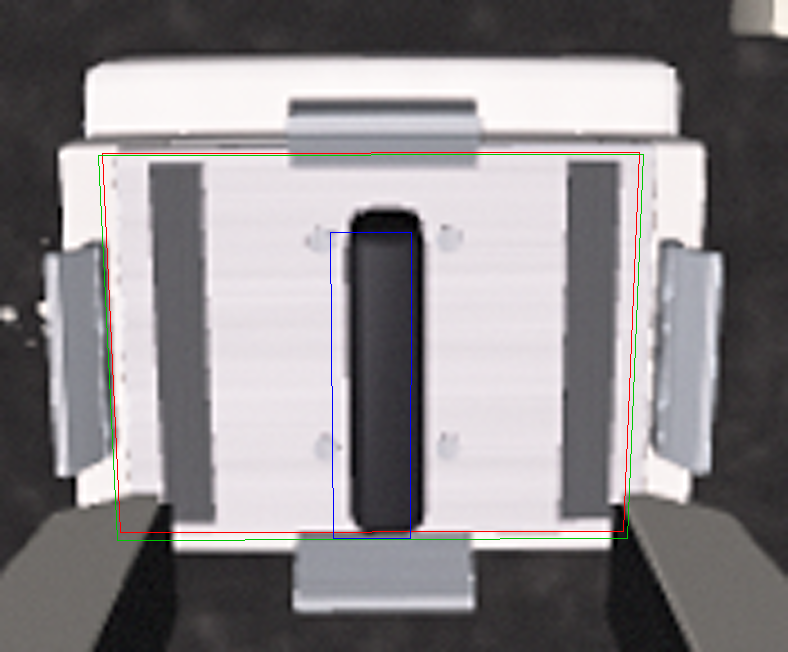

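View pics/ov10s.png

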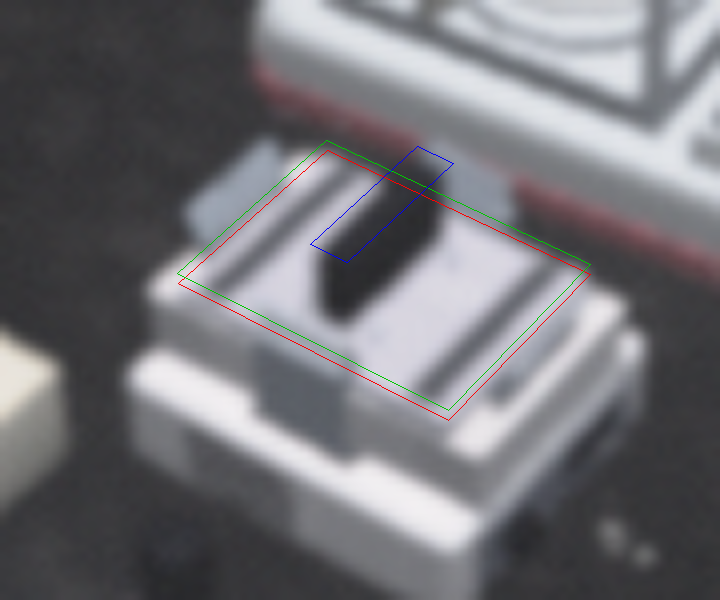

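View pics/ov10d.png

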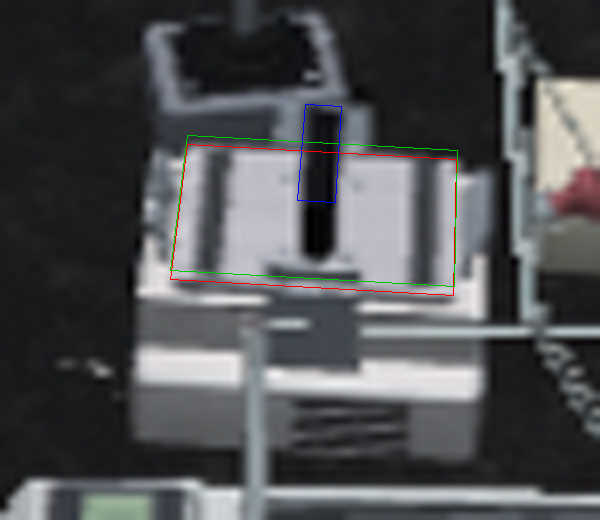

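View pics/box10.png

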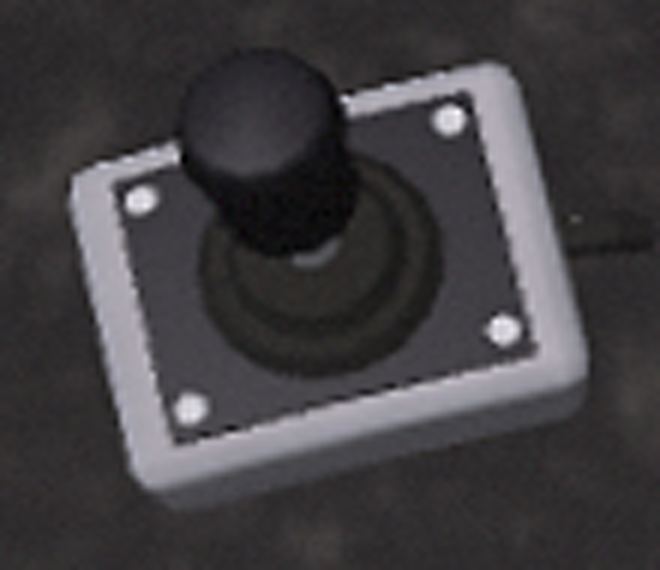

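The shaker's rim, clips and guides appear shifted in the wrist view by the same amount as the cover, so that offset is only a reading of the tilted tool. The cover itself is centred between the guides at crop px 120 and 655. In the scene view the 88 mm outline (red) fits. The lever at box10 (260,130) stands upright. Next I'll check clearance to the white device behind it.

```bash
python3 - <<'E'
from h import *
s,d=load('scene'),load('side')
print([atz(d,u,0).round(3).tolist() for u in [(302,163),(357,164)]])
for a,b in [((217,359),(301,163)),]: print(tri([ray(s,a),ray(d,b)]))
# top front-left corner of device: scene (281,297) right corner top? 
for a,b in [((281,297),(303,137)),((215,262),(352,128))]: print(tri([ray(s,a),ray(d,b)]))
g1=tri([ray(s,(281,246)),ray(d,(314,159))]); print(g1)
c=load('wrist10'); st=dict(np.load('st10.npz'))
S=np.array([(141,200),(451,119),(504,330),(190,409)],float)/6-.42+[230,0]
P=[]
for u in S:
    o,dd=wray(c,st,u); P.append(o+dd*(.044-o[2])/dd[2])
P=np.array(P); print('box',P.mean(0),np.arctan2(*(P[1]-P[0])[[1,0]]),np.arctan2(*(P[2]-P[3])[[1,0]]))
o,dd=wray(c,st,np.array([258,120])/6-.42+[230,0]); print(o+dd*(.133-o[2])/dd[2])
E
```

```text
[[0.495, 0.289, 0.0], [0.723, 0.29, 0.0]]
(array([ 0.52757914,  0.4229598 , -0.07481045]), [np.float64(0.045813933854633136), np.float64(0.04581393385463304)])
(array([0.48229846, 0.30149742, 0.11112209]), [np.float64(0.017841219562153104), np.float64(0.017841219562153073)])
(array([0.66976098, 0.3175027 , 0.13850234]), [np.float64(0.026121063840567584), np.float64(0.026121063840567657)])
(array([0.54807714, 0.17648162, 0.10729752]), [np.float64(0.004818510323681544), np.float64(0.004818510323681617)])
box [0.55171729 0.18076296 0.044     ] 0.17792806180099666 0.1727538010449677
[0.55214118 0.17872638 0.133     ]
```

{"method": "jog_arm", "body": {"commands": [[[-0.02, 0.1, 0], [0, 0.0025, 0.0375], 1], [[-0.04, 0.2, 0], [0, 0.0025, 0.0375], 1], [[-0.06, 0.3, 0], [0, 0.0025, 0.0375], 1], [[-0.07, 0.349, 0], [0, 0.0025, 0.0375], 1], [[-0.07, 0.349, 0], [0, 0.0025, 0.0375], 1], [[-0.07, 0.349, 0], [0, 0.0025, 0.0375], 1]], "newtons": 20}}

```text
t: 13.12
tool_pos: [0.5382, 0.2239, 0.2243]
orientation: [2.014, 2.411, -0.02]
force: [-0.1, -0.6, 0.0]
opening: 0.0025
```

```bash
sed -i 's/\[.58,.01,.1\]/[.55,.15,.12]/' look.py; python3 look.py 11
```

```text
13.125 [0.53821966 0.2238688  0.22428892] [ 0.9841  0.1776 -0.0098] [-0.09254708 -0.57690313  0.03021214] [-0.0561882  -0.06468731  0.0008219 ] 0.0024581839755280295
```

View pics/scene11.png

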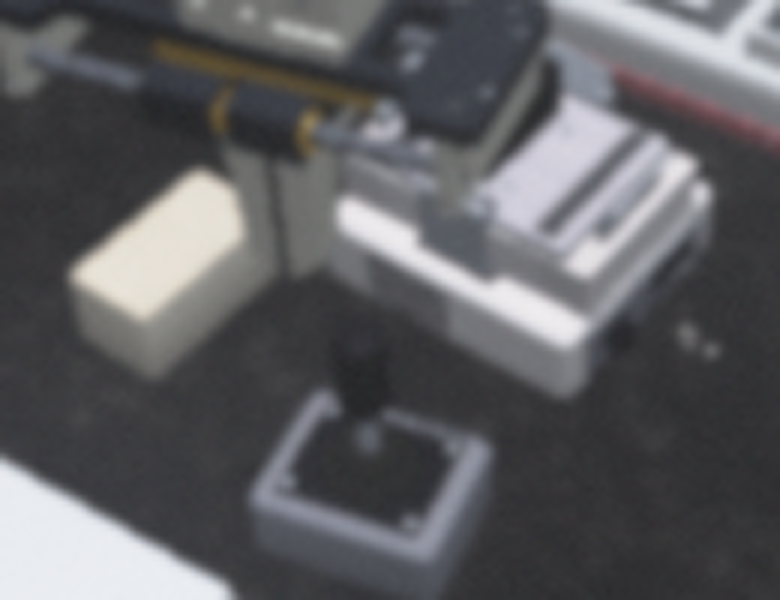

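View pics/wrist11.png

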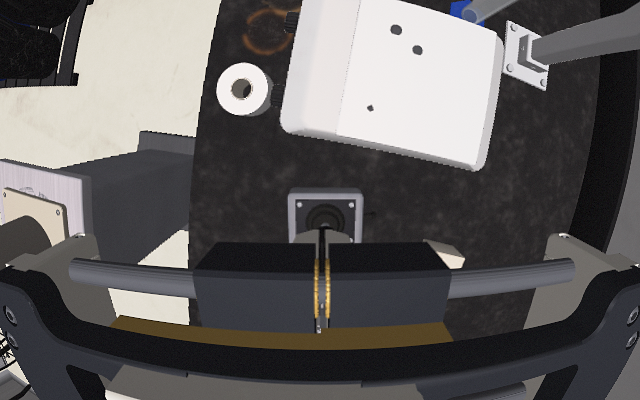

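```bash
python3 - <<'E'
from h import *
c=load('wrist11'); st=dict(np.load('st11.npz')); sc=load('scene11')
ca,sa=np.cos(.178),np.sin(.178)
B=lambda x,y,z:[.549+ca*x-sa*y,.180+sa*x+ca*y,z]
for p in [(-.045,.035,.043),(.045,.035,.043),(-.03,.022,.044),(.03,.022,.044)]: print(p,wproj(c,st,B(*p)).round(1))
print('tip in scene',proj(sc,st['tool_pos']), 'lever top',proj(sc,B(0,0,.133)))
print(R.from_rotvec(st['orientation']).as_matrix().round(4))
save(None,'z11.png',cv2.resize(c['pixels'][170:260,260:390],None,fx=6,fy=6,interpolation=cv2.INTER_CUBIC))
E
```

```text
(-0.045, 0.035, 0.043) [286.4 193. ]
(0.045, 0.035, 0.043) [364.4 193.2]
(-0.03, 0.022, 0.044) [299.4 204.1]
(0.03, 0.022, 0.044) [351.3 204.3]
tip in scene [270.71335458 228.08643361] lever top [280.94834245 240.81445802]
[[-0.1777  0.9841 -0.0082]
 [ 0.9841  0.1776 -0.0099]
 [-0.0083 -0.0098 -0.9999]]
```

View pics/z11.png

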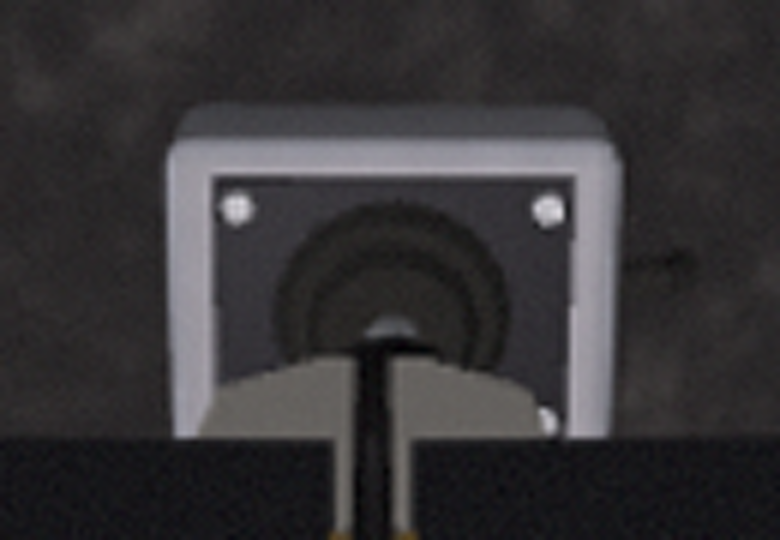

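The predicted screw position (299,204) matches the picture, and the yaw is square to the box. Descending behind the lever.

{"method": "jog_arm", "body": {"commands": [[[0, 0, -0.09], [0, 0, 0], 1], [[0, 0, -0.17], [0, 0, 0], 1], [[0, 0, -0.207], [0, 0, 0], 1], [[0, 0, -0.207], [0, 0, 0], 1]]}}

```text
t: 13.78
tool_pos: [0.5373, 0.2218, 0.0985]
orientation: [-2.017, -2.406, 0.025]
force: [0.1, 0.1, 0.4]
opening: 0.0004
```

```bash
python3 look.py 12
```

```text
13.775 [0.53732579 0.22176113 0.09850508] [ 0.9846  0.1745 -0.0132] [0.14806523 0.06742505 0.43588671] [-0.02319181 -0.13034446  0.01621159] 0.000390031239934562
```

View pics/scene12.png

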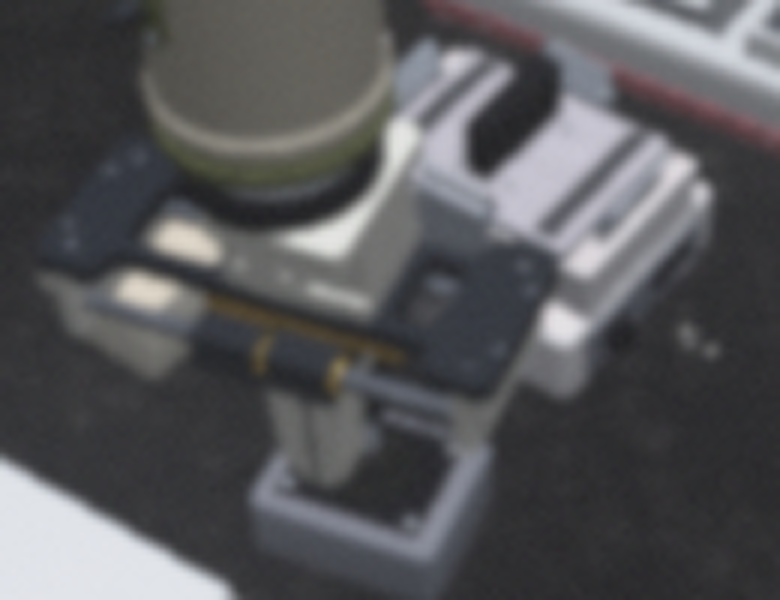

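View pics/side12.png

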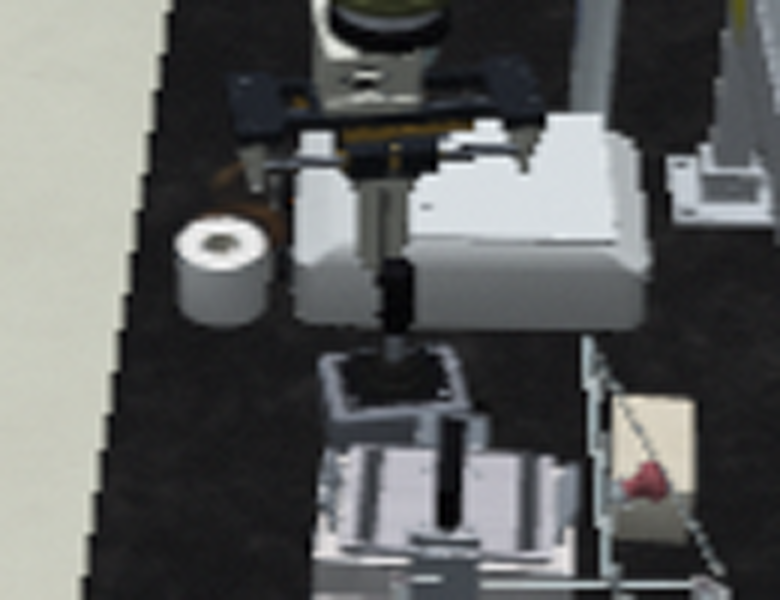

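{"method": "jog_arm", "body": {"commands": [[[0.007, -0.017, 0], [0, 0, 0], 1], [[0.012, -0.035, 0], [0, 0, 0], 1], [[0.016, -0.052, 0], [0, 0, 0], 1], [[0.019, -0.069, 0], [0, 0, 0], 1], [[0.022, -0.084, 0], [0, 0, 0], 1], [[0.022, -0.084, 0], [0, 0, 0], 1]]}}

```text
t: 14.68
tool_pos: [0.5533, 0.1724, 0.1027]
orientation: [2.017, 2.406, -0.015]
force: [-1.1, 3.3, 2.1]
opening: 0.0006
```

```bash
python3 look.py 13
```

```text
14.675 [0.5533207  0.17237324 0.10268281] [ 0.9847  0.1744 -0.0062] [-1.07780235  3.30613518  2.05582934] [0.62485177 0.00603464 0.01203549] 0.0006121807300806378
```

View pics/side13.png

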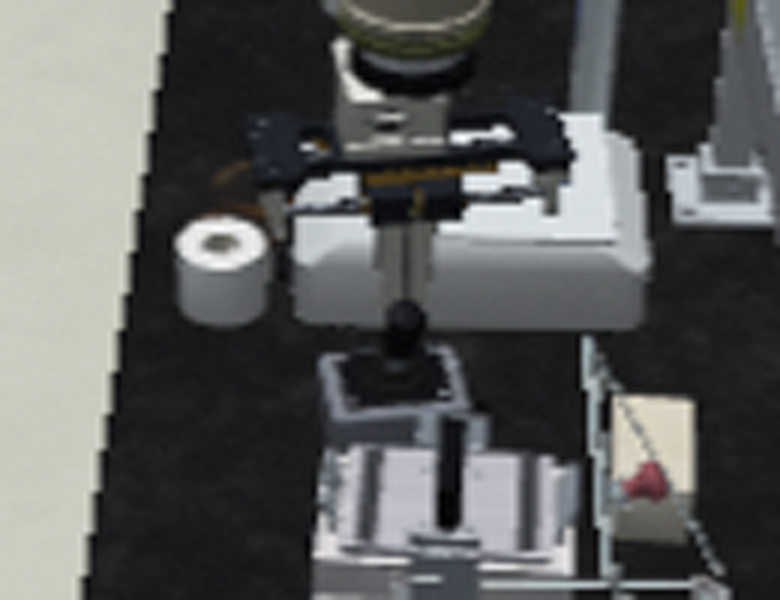

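View pics/scene13.png

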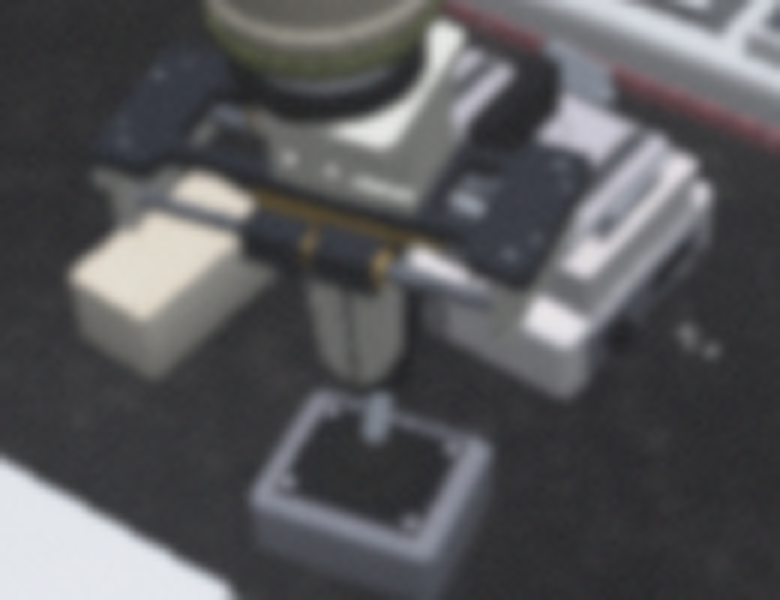

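The fingers now press the lever: its top leans toward the shaker in side13 (405,320), and about 4 N suggests roughly 0.4 rad. I'll lean it a little further and hold for over a second.

{"method": "jog_arm", "body": {"commands": [[[0.002, -0.012, -0.004], [0, 0, 0], 1], [[0.002, -0.012, -0.004], [0, 0, 0], 1], [[0.002, -0.012, -0.004], [0, 0, 0], 1], [[0.002, -0.012, -0.004], [0, 0, 0], 1], [[0.002, -0.012, -0.004], [0, 0, 0], 1], [[0.002, -0.012, -0.004], [0, 0, 0], 1], [[0.002, -0.012, -0.004], [0, 0, 0], 1], [[0.002, -0.012, -0.004], [0, 0, 0], 1], [[0.002, -0.012, -0.004], [0, 0, 0], 1], [[0.002, -0.012, -0.004], [0, 0, 0], 1]]}}

```text
t: 16.08
tool_pos: [0.5545, 0.1659, 0.1005]
orientation: [2.016, 2.407, -0.015]
force: [-0.6, 5.2, 2.6]
opening: 0.0002
```

```bash
python3 look.py 14; python3 - <<'E'
from h import *
sc=load('scene14')
# predicted grip top in side view for tilts
si=load('side14'); u0,v0=proj(si,[.55,.15,.12]).astype(int)
for th in (0,.3,.4,.5,.6):
    B=lambda r:np.array([.549,.180,.045])+r*np.array([.177*np.sin(th),-.984*np.sin(th),np.cos(th)])
    print(th,[((proj(si,B(r))-[u0-65,v0-50]+.5)*6).round().tolist() for r in (.038,.088)])
E
```

```text
16.075 [0.55447045 0.16586691 0.1004553 ] [ 0.9845  0.1753 -0.006 ] [-0.55056222  5.15025152  2.58387515] [ 0.84534587  0.03910902 -0.01975716] 0.00019759572937134507
0 [[395.0, 328.0], [396.0, 263.0]]
0.3 [[398.0, 341.0], [404.0, 293.0]]
0.4 [[399.0, 346.0], [406.0, 305.0]]
0.5 [[400.0, 351.0], [408.0, 317.0]]
0.6 [[400.0, 357.0], [410.0, 331.0]]
```

View pics/side14.png

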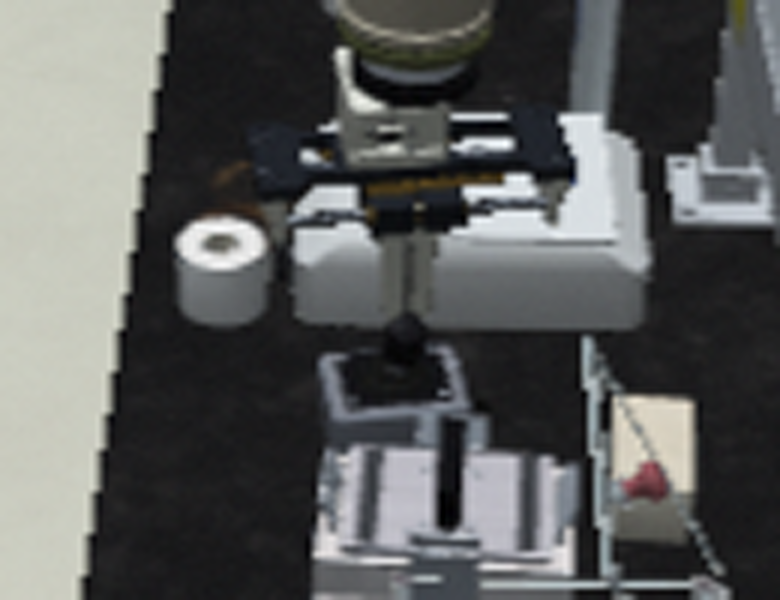

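The grip top at (404,333) reads about 0.55 rad, and the 5.8 N force agrees. It was held for over 1 s. Easing back slowly.

{"method": "jog_arm", "body": {"commands": [[[-0.002, 0.012, 0], [0, 0, 0], 1], [[-0.004, 0.024, 0], [0, 0, 0], 1], [[-0.006, 0.036, 0], [0, 0, 0], 1], [[-0.009, 0.048, 0], [0, 0, 0], 1], [[-0.011, 0.06, 0], [0, 0, 0], 1], [[-0.013, 0.072, 0], [0, 0, 0], 1], [[-0.016, 0.09, 0], [0, 0, 0], 1], [[-0.018, 0.1, 0], [0, 0, 0], 1], [[-0.018, 0.1, 0], [0, 0, 0], 1]]}}

```text
t: 17.35
tool_pos: [0.5435, 0.2264, 0.1005]
orientation: [2.015, 2.408, -0.015]
force: [0.1, -0.6, -0.1]
opening: 0.0006
```

{"method": "jog_arm", "body": {"commands": [[[0, 0, 0.05], [0, 0, 0], 1], [[0, 0, 0.13], [0, 0, 0], 1], [[0, 0, 0.2], [0, 0, 0], 1], [[0, 0, 0.22], [0, 0, 0], 1], [[0, 0, 0.22], [0, 0, 0], 1]]}}

```text
t: 17.98
tool_pos: [0.5439, 0.2263, 0.2327]
orientation: [2.015, 2.407, -0.013]
force: [0.8, -0.4, -1.3]
opening: 0.0008
```

```bash
python3 look.py 15
```

```text
17.975 [0.54390315 0.2263435  0.23274599] [ 0.9844  0.1759 -0.0048] [ 0.79451809 -0.37488553 -1.28363465] [-0.05916381 -0.09104745 -0.01690491] 0.0007648920669133755
```

View pics/side15.png

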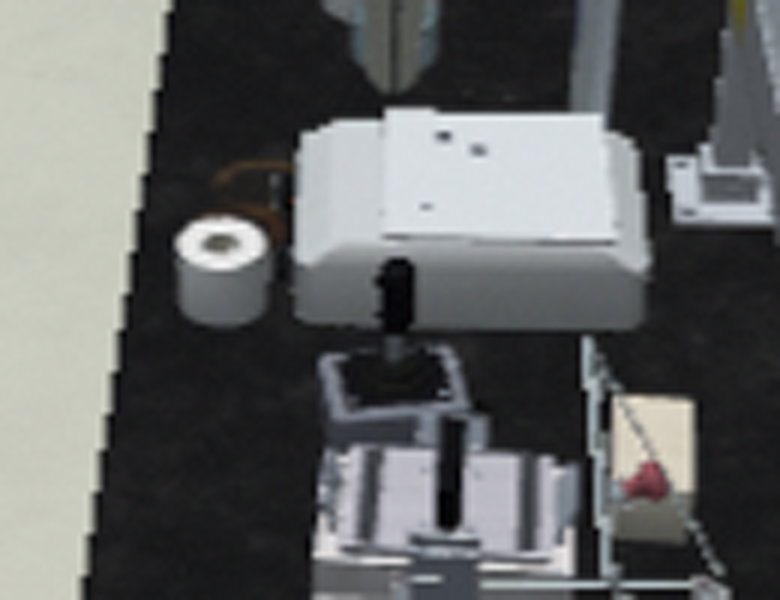

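View pics/scene15.png

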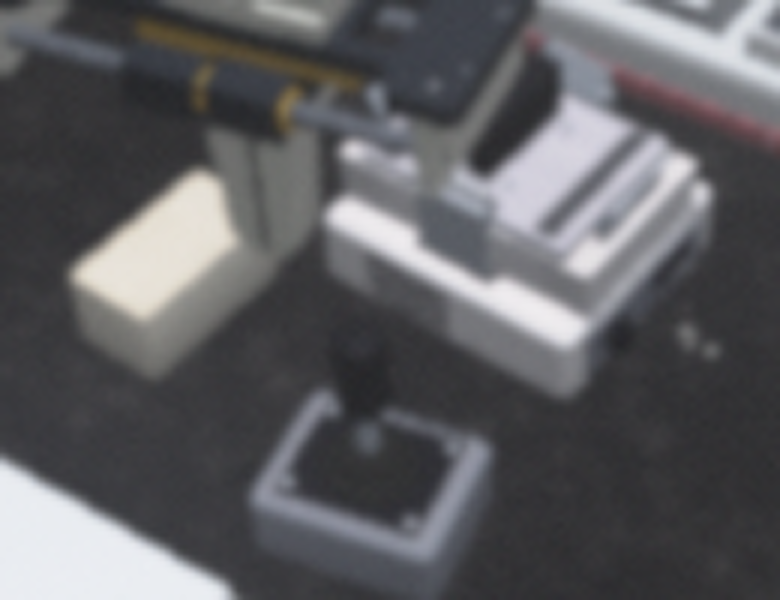

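```bash
python3 - <<'E'
from h import *
st=robot.read_state(); print(st['t'],np.abs(st['dq']).max(),st['force']); print(robot.close_job())
E
```

```text
18.125 0.0021392388878185807 [0.79519374 0.85853315 0.12452995]
the job is handed in; nothing more can be done
None
```

The cover is clipped onto the shaker, the lever was leaned over, held and let back, and I handed the job in at about 18.1 s. The simulator reports no verdict, so what follows rests on my own checks.

- **Cover:** I carried it over the balance and pressed it down until the clips pulled it in and the rim pushed back with about 14 N. Afterwards it lay flat under both clips and centred to about 0.5 mm between the guides. Its height relative to the rim fitted "home": about 6 mm measured from plate top to rim against 8 mm nominal, within measuring error.
- **Lever:** I pushed it towards the shaker with closed fingers to about 0.55 rad, judged from both the picture and the roughly 5.8 N force. I held it for over a second and eased it back. The last pictures show it upright, and the robot is clear and at rest.
- **Bystanders:** I kept clear of all four. The last pictures showed the roll and carton unmoved; the tin and cup were not rechecked after the carry.

Two things did not go exactly as measured:

- **Grip height:** the fingers closed late, so they gripped the bar about 17 mm higher than planned and about 5 mm off centre along it. I measured this and allowed for it before placing.
- **Wrist overlay:** one wrist-camera overlay after the release was about 2.5 mm off in x. The shaker and box showed about the same offset, so I took it as a camera and pose error and not a misplaced cover.

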